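Arm the laser test bench with its key and hold the module in the corner nest

TASK

Switch the laser test bench on: lift the red-handled key out of its wooden stand, push it fully home into the round steel switch on the grey box and turn it clockwise to its stop, then leave it there. Then set the blue laser module flat on the aluminium nest with its black lens pointing back along the nest, away from the far fence, and press it into the corner so that it touches both brass fences squarely at once. Finish while still gripping it and pushing it firmly against both fences (some 5 N on each), and leave the grey spare module and the other things on the bench where they are.

Things in the scene. Friction and masses are not known exactly. Their poses are not given: they have to be found in the camera images.
- key_grip (a point): key, loose, standing upright in the stand: red plastic handle, a plate 30 mm (key x) by 10 mm thick (key y) by 34 mm tall; this point is the handle's centre. Under the handle a red collar 30 x 14 x 4 mm (its underside 21 mm below this point), under that a steel blade 16 mm (key x) by 7 mm (key y) reaching 24 mm below the collar, its end rounded, to 45 mm below this point. Grip it across its 10 mm thickness. x along the handle's width, z up. Either way round fits.
- key_tip (a point): centre of the lower end of the key's blade, 45 mm below the handle's centre; axes as the key's
- keystand: fixed wooden block 50 x 50 x 32 mm, origin at the centre of its underside, with an upright slot 28 mm deep in its top where the key starts, collar resting on the top (z = 32 mm); lift the key straight up at least 30 mm to clear it
- keybox: fixed grey switch box 110 x 110 x 50 mm, origin at the centre of its underside; the switch stands on the middle of its top
- slot (a point): mouth of the key slot: the centre of the top face of the round steel switch (44 mm across, 26 mm tall, on top of the box, mouth 76 mm above the table). Slot 19 mm long along this frame's x, 9 mm wide along y, 26 mm deep; z up. The frame turns with the switch. Key fully home: collar resting on this face, blade end 24 mm below it
- rotor (a joint): turn of the switch, rad: near 0 (0 to 0.15) is off, 1.4 is its stop (on); grows clockwise seen from above; stays where it is left, turning takes about 0.05 N m. The key has about 0.13 rad of play either way in the slot
- nest: fixed aluminium base plate 160 (x) x 140 (y) x 12 mm, origin at the centre of its underside; brass fences along its far (+x) and right (-y) edges make a corner. x points from the open side to the far fence, y away from the right fence
- nest_corner (a point): the corner on the plate's top, where the inner faces of the two fences meet: 60 mm along nest x, -50 mm along nest y, 12 mm up; axes as the nest's. The free area runs from here to -x and +y
- fence_far: far fence, rigid and fixed: brass-yellow bar along nest y, 110 mm long, 18 mm thick, 20 mm tall above the plate; origin at the middle of its underside, inner face 9 mm from it towards nest -x
- fence_right: right fence, rigid and fixed: brass-yellow bar along nest x, 120 mm long, 18 mm thick, 20 mm tall above the plate; origin at the middle of its underside, inner face 9 mm from it towards nest +y
- module_centre (a point): blue laser module, loose, 0.2 to 0.4 kg: blue block 64 (x) x 44 (y) x 30 mm with a bare aluminium fin 44 (x) x 14 (y) x 26 mm standing on the middle of its top (55 mm tall in all); this point lies in the middle, 27.5 mm above the underside. Grip the fin across its 14 mm; the fin's centre is 14.5 mm above this point, its foot 2.5 mm above. A black lens barrel 18 mm across sticks 10 mm out of the -x face. z up
- module_corner (a point): lower edge corner of the blue module at its +x, -y faces: 32 mm along x, -22 mm along y, 27.5 mm below the centre; this goes into nest_corner, module axes along the nest's
- spare_centre (a point): grey spare module, same shape and size as the blue one, loose; same point; leave alone
- tape: yellow tape roll lying flat, 80 mm across, 20 mm tall, loose; leave alone
- bottle: white bottle with red cap, 56 mm across, 150 mm tall, loose, on the right; leave alone
- driver: screwdriver lying on the table on the right, loose; leave alone
- meter: grey hand-held meter 150 x 75 x 34 mm lying on the left, loose; leave alone

How it is judged:
By the outcome, as a careful person would: the job done as asked, in the order asked, and still so for the second after the job is handed in, while the arm keeps its last pose, push and grip.
It also fails if it takes over 72 s, if anything falls off the work surface, if the arm or the gripper's body presses on something with over 40 N, if the wrist force passes 120 N, or if a joint passes its speed limit or range.

ROBOT

A 6-joint arm with a two-finger parallel gripper is mounted at the origin on the work surface. World frame = base frame: x ahead of the robot, y to its left, z up, the work surface at z = 0. Lengths are in m, angles in rad, forces in N, time in s.
With the tool pointing down it reaches from about 0.35 to 0.775 m from the base axis. Payload 5.5 kg.
Tool frame: the origin (TCP) lies on the centre line of the jaws, within the pads' length; the fingertips stand 11 mm ahead of it and the grasp point (between the pads) lies 8 mm behind it; z points along the fingers, y is the direction in which the jaws open and shut (so a half turn about z gives the same grasp; the last joint's range is limited). The gripper opens to 85 mm and grips with 20 to 120 N. Pads are 22 mm wide; open, the fingers measure 114 mm over their backs; the gripper's body (76 mm by 85 mm) begins 54 mm behind the grasp point. The pads swing forward as they close: fully open they stand 13 mm farther back than shut.
Start: joints at [1.099, 0.313, 0.046, 1.304, 0, 1.431], TCP at [0.187, 0.544, 0.242] pointing down, gripper open.
Joint ranges: [-2.76, 2.76], [-0.86, 1.69], [-1.03, 1.26], [-2.2, 2.34], [-1.47, 1.5], [-3.14, 3.14]. Speed limits (rad/s): [2.57, 2.57, 3.14, 3.14, 3.14, 3.14].

INTERFACE

Orientations are given as a unit quaternion [w, x, y, z].
In Python, from workcell import env, imaging, order gives the robot as it stands. The module is installed in compiled form; this text tells all that it offers.
- The arm moves only by the tool move_arm, never from a script. Its argument "deltas" is one flat list of numbers, 7 for each row, row after row: the gripper's target within -1 to 1 (shut at 1, half-way at 0, fully open at -1), then the shift along the tool's x, y, z in m, then the turn, a rotation vector about the tool's x, y, z in degrees. In form: [jaw, tx, ty, tz, ax, ay, az, jaw, tx, ty, tz, ax, ay, az, ...]. A call has 1 to 10 rows; each row shifts and turns the commanded pose from where the row before left it, along the tool's axes as they then stand; what a row does not reach is not made up. A row lasts 1/8 s, in which the tool goes at most 62.5 mm and 10.7 degrees, less where a joint would pass 70% of its speed; a pose out of reach is approached as far as the arm can. A call is refused whole if a number of a shift passes 0.0625 or a number of a turn 10.7, either way. A call with a gripper value outside its range is refused whole. The fingers move at their own pace and stop on an object; "squeeze" is the grip in N (left out, the last holds). Time passes only in rows, so rows that do not move let the fingers close. It gives the time, the measured TCP pose, the force and the opening at its end, in the units of the state.
- env.get_state(): the state, without advancing time (a new reading comes with each control period).
- imaging.read_camera(name): name is "scene" or "top" or "wrist"; returns a dict with "img" (400x640x3 uint8, red, green, blue), "z_map" (400x640 float32, m along the optical axis (not along the pixel's ray), 0 where there is no reading), "fx", "fy", "cx", "cy" (pixels), "rvec" (rotation vector, rad) and "tvec" (3), from world to camera coordinates, as OpenCV has them. Camera axes: x right, y down, z forward; pixel columns grow to the right and rows downward; lengths in m; the calibration is good to about 2 mm. The wrist camera is an equidistant fisheye: a pixel r from the principal point sees the ray r / f radians off the axis. A picture is of the moment at which its call begins.
- order.hand_in(): hands the job in, once; it reports no verdict.
Trained networks look in a picture, given as the dict that the camera call returned (one of the last four; its "shot" number tells which), for a name from the list of things; names that differ only in an ending like _2 or _b are one class to them, and where a whole thing is asked for, a point or a joint stands for the part that bears it (a point fixed in the world has none). Each returns a list of dicts, best first, with "confidence" (0 to 1); they miss things now and then, are a little off and sometimes report something else, mostly with a low value. They report only what shows in the picture. A call takes as long as a camera call.
- imaging.recognise(picture, thing): "centre" ([column, row] in pixels, amid what is visible of it).
- imaging.cut_out(picture, thing): "mask" (400x640 bool, what is visible of it) and "centre" ([column, row] in pixels, amid what is visible of it).
The state is a dict: "clock": time; "joint_pos": joint angles; "qvel": joint speeds; "tau": joint torques, N m; "tcp_pos": TCP position; "orientation": TCP orientation; "wrist_force": force on the tool from outside, world axes, zero at the start; "ft_torque": the same for the moment, N m; "finger_gap": finger opening in m.
Only numpy, scipy, OpenCV 4.12 (cv2) and the standard library are available. Lean on these libraries where they do the work, as an engineer would, in place of code of your own. Each camera call takes 0.05 s, during which the arm holds its last target.

## Working session

There is one attempt and no reset: what is moved stays moved. The work goes in short steps, Python scripts to look and compute and a tool call to move; the robot and the scene stay as the last step left them, time stands still between calls to the robot, and variables do not carry over. Pictures are saved under pics/ and viewed, and the job is handed in when it is done.

Besides the shell and the picture viewer there is one more tool, called after ">>>" by a JSON object that holds its "api" and its "payload", one argument or row to a line. move_arm: Moves the arm, as the interface text tells. Its arguments: {"type":"object","properties":{"deltas":{"type":"array"},"squeeze":{"type":"number"}},"required":["deltas"]}

```bash
mkdir -p pics
cat > h.py <<'E'
import numpy as np, cv2
from scipy.spatial.transform import Rotation as R
from workcell import env, imaging, order
def save(p,n): cv2.imwrite('pics/'+n+'.png', p['img'][:,:,::-1])
def pts(p):
    z=p['z_map'];v,u=np.indices(z.shape)
    X=np.stack([(u-p['cx'])/p['fx']*z,(v-p['cy'])/p['fy']*z,z],-1)
    Rm=cv2.Rodrigues(np.array(p['rvec'],float))[0]
    W=(X-np.array(p['tvec']).reshape(3))@Rm
    W[z==0]=np.nan
    return W
def st():
    s=env.get_state()
    q=s['orientation'];r=R.from_quat([q[1],q[2],q[3],q[0]]).as_matrix()
    print('t',round(s['clock'],2),'tcp',np.round(s['tcp_pos'],4),'x',np.round(r[:,0],3),'y',np.round(r[:,1],3),'z',np.round(r[:,2],3),'F',np.round(s['wrist_force'],1),'M',np.round(s['ft_torque'],2),'gap',round(s['finger_gap'],4))
    return s,r
E
python3 - <<'E'
from h import *
s,r=st()
for n in ['scene','top']:
    p=imaging.read_camera(n); save(p,n+'0'); print(n,p['fx'],p['cx'],p['cy'],np.round(p['rvec'],3),np.round(p['tvec'],3))
    np.savez('/tmp/'+n+'.npz',**p)
    W=pts(p)
    for t in ['key_grip','keystand','keybox','slot','nest','fence_far','fence_right','module_centre','spare_centre']:
        for o in imaging.cut_out(p,t)[:2]:
            m=o['mask']; w=W[m]; w=w[~np.isnan(w[:,0])]
            if len(w)==0: continue
            c=o['centre']
            print(t,round(o['confidence'],2),np.round(c),m.sum(),'med',np.round(np.median(w,0),3),'zmax',np.round(np.percentile(w[:,2],98),3))
            np.save('/tmp/%s_%s.npy'%(n,t),m) if o is not None and o['confidence']>0.5 else 0
E
```

```text
t 0.0 tcp [0.1871 0.5432 0.2414] x [-0.945  0.326  0.   ] y [ 0.326  0.945 -0.002] z [-0.001 -0.002 -1.   ] F [-0.2 -0.2  0.3] M [-0.05  0.01 -0.01] gap 0.0855
scene 464.1311364761609 315.92951637187304 201.95272143756355 [ 1.987  1.212 -0.592] [-0.244 -0.264  1.854]
key_grip 0.52 [280. 236.] 220 med [ 0.609 -0.156  0.034] zmax 0.04
key_grip 0.4 [389. 157.] 50 med [0.453 0.333 0.057] zmax 0.075
keystand 0.61 [390. 161.] 197 med [0.461 0.326 0.029] zmax 0.04
keybox 0.93 [371. 202.] 1303 med [0.617 0.156 0.051] zmax 0.08
slot 0.47 [371. 191.] 170 med [0.606 0.169 0.077] zmax 0.082
nest 0.88 [299. 239.] 1899 med [ 0.637 -0.102  0.016] zmax 0.038
fence_far 0.54 [301. 250.] 323 med [ 0.692 -0.128  0.033] zmax 0.039
fence_right 0.6 [279. 237.] 204 med [ 0.611 -0.156  0.035] zmax 0.04
module_centre 0.68 [319. 182.] 305 med [0.434 0.06  0.032] zmax 0.061
module_centre 0.45 [390. 166.] 151 med [0.465 0.323 0.027] zmax 0.039
spare_centre 0.7 [264. 203.] 311 med [ 0.452 -0.134  0.033] zmax 0.061
spare_centre 0.24 [198. 272.] 328 med [ 0.632 -0.404  0.025] zmax 0.032
top 478.4513943292076 312.75
[... 252 characters left out ...]
.329 0.031] zmax 0.052
keybox 0.97 [232. 190.] 2401 med [0.594 0.171 0.05 ] zmax 0.077
slot 0.57 [235. 188.] 310 med [0.599 0.174 0.075] zmax 0.079
nest 0.63 [345. 181.] 3794 med [ 0.623 -0.097  0.012] zmax 0.035
nest 0.47 [457. 267.] 495 med [ 0.421 -0.334  0.019] zmax 0.024
fence_far 0.66 [358. 154.] 365 med [ 0.688 -0.121  0.031] zmax 0.036
fence_far 0.46 [357. 264.] 596 med [ 0.433 -0.124  0.03 ] zmax 0.058
fence_right 0.56 [368. 185.] 421 med [ 0.612 -0.153  0.032] zmax 0.036
module_centre 0.71 [280. 270.] 550 med [0.418 0.066 0.03 ] zmax 0.057
spare_centre 0.78 [357. 267.] 616 med [ 0.433 -0.123  0.03 ] zmax 0.058
spare_centre 0.49 [347. 187.] 3873 med [ 0.623 -0.097  0.012] zmax 0.035
```

Run:
```python
from h import *
a=cv2.imread('pics/top0.png')
cv2.imwrite('pics/top0c.png',cv2.resize(a[110:320,120:520],None,fx=2,fy=2,interpolation=cv2.INTER_CUBIC))
a=cv2.imread('pics/scene0.png')
cv2.imwrite('pics/scene0c.png',cv2.resize(a[120:320,180:440],None,fx=3,fy=3,interpolation=cv2.INTER_CUBIC))
```

```text
(no output)
```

View pics/top0c.png

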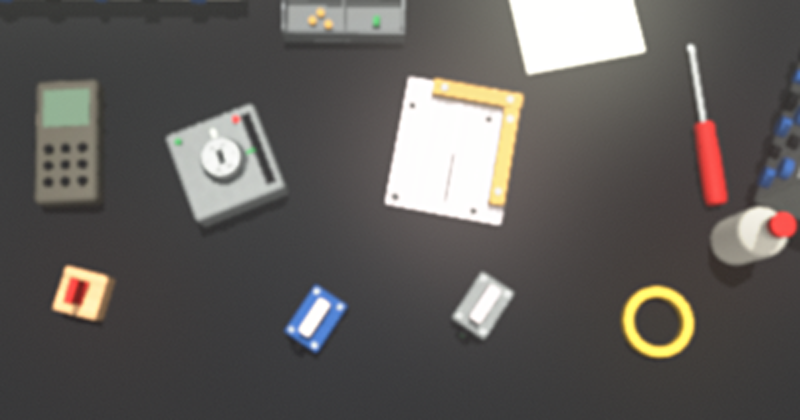

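View pics/scene0c.png

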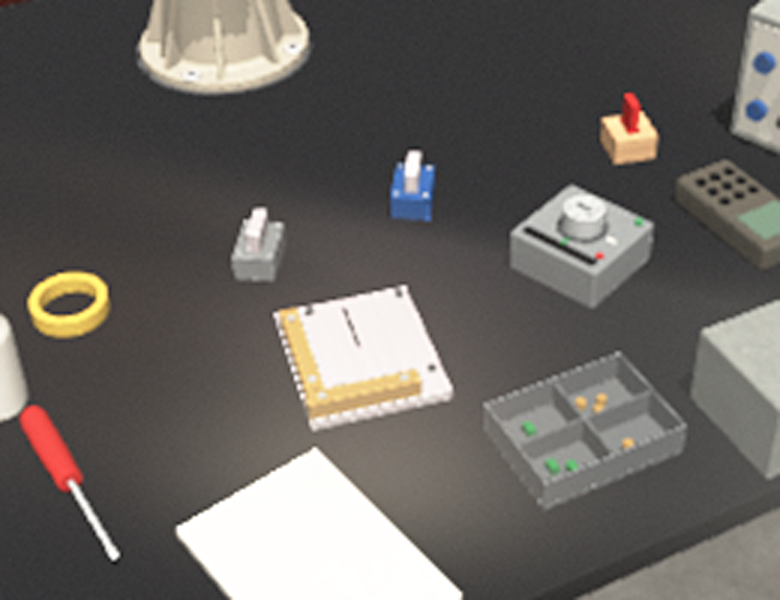

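The top view shows the key stand at about (163,257), the switch at (231,188), the blue module at (279,270) with its lens to the lower left, and the nest with its corner at the upper right. Next I'll measure poses by projecting onto planes of known height.

```bash
cat >> h.py <<'E'
def ray(p,uv,fish=False):
    uv=np.atleast_2d(np.asarray(uv,float)); x=(uv[:,0]-p['cx'])/p['fx'];y=(uv[:,1]-p['cy'])/p['fy']
    if fish:
        th=np.hypot(x,y); k=np.where(th>1e-9,np.sin(th)/np.maximum(th,1e-9),1)
        d=np.stack([x*k,y*k,np.cos(th)],-1)
    else: d=np.stack([x,y,np.ones_like(x)],-1)
    Rm=cv2.Rodrigues(np.array(p['rvec'],float))[0]
    return -Rm.T@np.array(p['tvec'],float).reshape(3), d@Rm
def onz(p,uv,z,fish=False):
    c,d=ray(p,uv,fish); return c+d*((z-c[2])/d[:,2])[:,None]
def rect(p,mask,z,fish=False):
    v,u=np.nonzero(mask); P=onz(p,np.stack([u,v],-1),z,fish)[:,:2]
    (c,sz,a)=cv2.minAreaRect((P*1000).astype(np.float32)); 
    return np.round(c,1),np.round(sz,1),round(a,1),P
def big(m):
    n,l,s,_=cv2.connectedComponentsWithStats(m.astype(np.uint8)); return l==(1+np.argmax(s[1:,4]))
E
python3 - <<'E'
from h import *
p=dict(np.load('/tmp/top.npz'));W=pts(p);hsv=cv2.cvtColor(p['img'],cv2.COLOR_RGB2HSV)
H,S,V=[hsv[...,i].astype(int) for i in range(3)]
v,u=np.indices(H.shape)
def box(u0,u1,v0,v1): return (u>=u0)&(u<u1)&(v>=v0)&(v<v1)
red=((H<6)|(H>174))&(S>150)&(V>70)
print('keytop',rect(p,big(red&box(140,175,235,275)),0.07)[:3])
blue=(H>100)&(H<125)&(S>120)
m=big(blue&box(250,310,240,300)); print('mod',rect(p,m,0.03)[:3])
fin=box(250,310,240,300)&(S<60)&(V>150)&(np.nan_to_num(W[...,2])>0.04); print('fin',rect(p,big(fin),0.055)[:3])
br=(H>10)&(H<30)&(S>100)&(V>120)&box(320,390,140,220); r=rect(p,big(br),0.032); print('brass',r[:3])
print('box top')
zz=np.nan_to_num(W[...,2]); m=big((abs(zz-0.05)<.006)&box(195,270,155,230)); print(rect(p,m,.05)[:3])
m=big((abs(zz-0.076)<.008)&box(195,270,155,230)); print('sw',rect(p,m,.076)[:3])
wood=(H>8)&(H<25)&(S>60)&(V>120)&box(135,185,235,285); print('stand',rect(p,big(wood),.032)[:3])
plate=box(305,390,140,230)&(S<50)&(V>150); print('plate',rect(p,big(plate),.012)[:3])
E
```

```text
keytop (array([446.8, 331.3]), array([19.4, 25. ]), 75.2)
mod (array([419.7,  65.1]), array([45.4, 65.8]), 56.7)
fin (array([419.9,  66. ]), array([15.1, 43.8]), 57.0)
brass (array([ 631.3, -113.3]), array([109.1, 139.6]), 79.1)
box top
(array([598.9, 174.8]), array([110.2, 109.6]), 22.6)
sw (array([598.2, 174.8]), array([42. , 41.5]), 0.4)
stand (array([447.7, 336.3]), array([59.4, 55.1]), 76.5)
plate (array([624.8, -96.4]), array([144. , 164.7]), 79.7)
```

>>> {"api": "move_arm", "payload": {
  "deltas": [-1,-0.05,-0.02,0,0,0,-2,-1,-0.052,-0.02,0.0,0,0,-2,-1,-0.053,-0.019,0,0,0,0,-1,-0.053,-0.019,0,0,0,0,-1,-0.053,-0.018,0,0,0,0,-1,-0.053,-0.018,0,0,0,0,-1,0,0,0,0,0,0],
  "squeeze": 40
}}

```text
clock: 1.88
tcp_pos: [0.4607, 0.3454, 0.2419]
orientation: [0.0, 0.133, 0.991, -0.0]
wrist_force: [0.5, 0.5, 0.6]
finger_gap: 0.0853
```

Run:
```python
from h import *
s,r=st(); print(np.round(s['joint_pos'],3))
p=imaging.read_camera('wrist'); save(p,'w1'); np.savez('/tmp/w1.npz',**p); print(p['fx'],p['cx'],p['cy'], ray(p,[[p['cx'],p['cy']]],True))
```

```text
t 1.88 tcp [0.4607 0.3454 0.2419] x [-0.964  0.265 -0.001] y [ 0.265  0.964 -0.   ] z [ 0.001 -0.    -1.   ] F [0.5 0.5 0.6] M [0.04 0.   0.02] gap 0.0853
[ 5.040e-01  3.150e-01  4.700e-02  1.303e+00 -1.000e-03  7.720e-01]
309.70691628693146 320.39352797700826 194.90693347404928 (array([0.39947347, 0.36281319, 0.37440748]), array([[ 0.24968181, -0.06974119, -0.96581321]]))
```

View pics/w1.png

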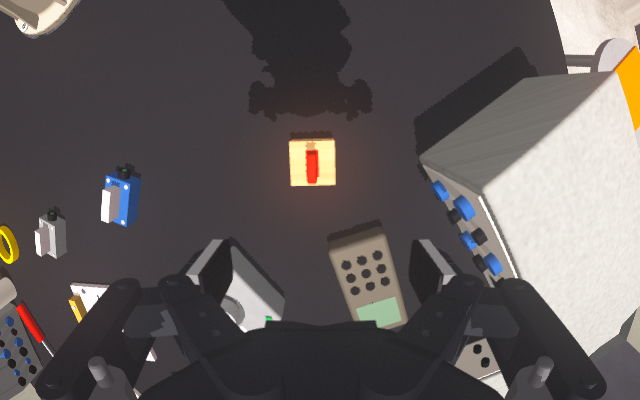

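The stand is centred at (312,163) in the wrist image, with the key handle at (312,166). I'll measure them.

Run:
```python
from h import *
p=dict(np.load('/tmp/w1.npz'));hsv=cv2.cvtColor(p['img'],cv2.COLOR_RGB2HSV)
H,S,V=[hsv[...,i].astype(int) for i in range(3)]
v,u=np.indices(H.shape)
def box(u0,u1,v0,v1): return (u>=u0)&(u<u1)&(v>=v0)&(v<v1)
b=box(270,360,120,200)
red=((H<6)|(H>174))&(S>150)&(V>70)&b
wood=(V>120)&(S>30)&b
print(rect(p,big(red),.07,True)[:3],rect(p,big(wood),.032,True)[:3])
a=p['img'][120:200,270:360,::-1]; cv2.imwrite('pics/w1c.png',cv2.resize(a,None,fx=7,fy=7,interpolation=cv2.INTER_CUBIC))
```

```text
(array([447.2, 340.2]), array([10.9, 32.4]), 74.5) (array([448.9, 339.1]), array([52.2, 53.9]), 76.1)
```

View pics/w1c.png

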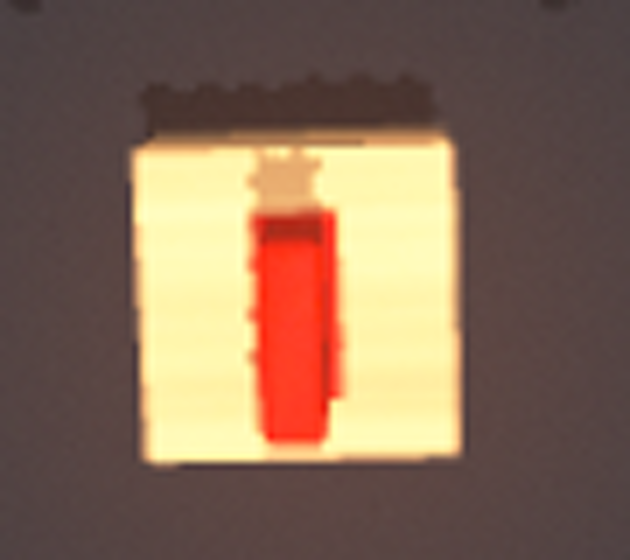

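Run:
```python
from h import *
p=dict(np.load('/tmp/w1.npz'))
c=np.array([[261,238],[323,240],[326,444],[266,444]])/7.+[270-.5,120-.5]
q=onz(p,c,.07,True)[:,:2]*1000; print(q.round(1),q.mean(0).round(1)); e=(q[0]+q[1]-q[2]-q[3])/2;print(np.hypot(*e),np.degrees(np.arctan2(e[1],e[0])),np.hypot(*(q[0]-q[1])))
c=np.array([[135,148],[455,140],[461,456],[146,463]])/7.+[270-.5,120-.5]
q=onz(p,c,.032,True)[:,:2]*1000; print(q.round(1),q.mean(0).round(1)); e=(q[0]+q[1]-q[2]-q[3])/2;print(np.hypot(*e),np.degrees(np.arctan2(e[1],e[0])))
```

```text
[[433.7 339.1]
 [436.3 347.5]
 [465.  339.9]
 [462.7 331.6]] [449.4 339.5]
29.736586589727548 165.3929996582582 8.76517125280297
[[418.7 320.8]
 [431.  369.9]
 [480.9 357.7]
 [468.4 308. ]] [449.7 339.1]
51.30921150262826 165.86276829187102
```

>>> {"api": "move_arm", "payload": {
  "deltas": [-0.4,0.0092,-0.009,0.05,0,0,-1,-0.4,0,0,0.05,0,0,0,-0.4,0,0,0.04,0,0,0,-0.4,0,0,0.03,0,0,0,-0.4,0,0,0.022,0,0,0,-0.4,0,0,0,0,0,0]
}}

```text
clock: 2.68
tcp_pos: [0.4436, 0.3416, 0.0487]
orientation: [-0.002, 0.121, 0.993, -0.001]
wrist_force: [-0.3, -0.1, 0.1]
finger_gap: 0.0596
```

Run:
```python
from h import *
s,r=st()
p=imaging.read_camera('wrist'); save(p,'w2'); np.savez('/tmp/w2.npz',**p)
cv2.imwrite('pics/w2c.png',cv2.resize(p['img'][150:400,180:460,::-1],None,fx=2.5,fy=2.4))
```

```text
t 2.67 tcp [0.4436 0.3416 0.0487] x [-0.971  0.24   0.003] y [ 0.24   0.971 -0.003] z [-0.004 -0.002 -1.   ] F [-0.3 -0.1  0.1] M [-0.04  0.03  0.  ] gap 0.0596
```

View pics/w2c.png

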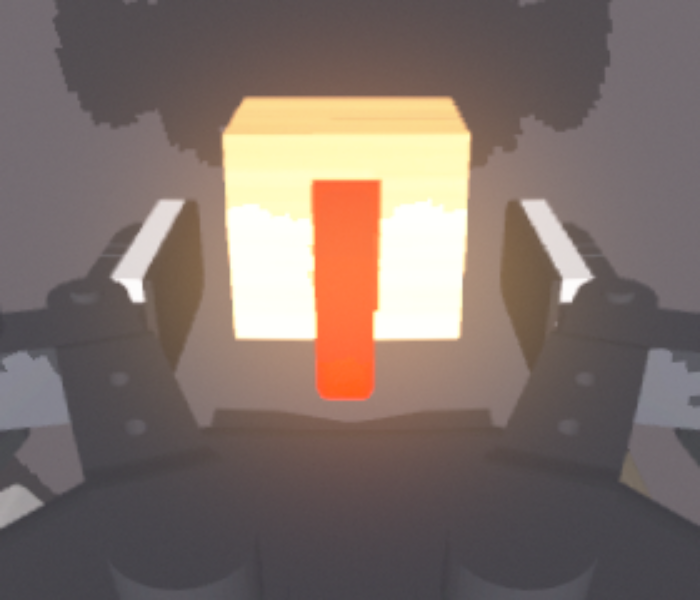

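>>> {"api": "move_arm", "payload": {
  "deltas": [-0.4,-0.005,0,0,0,0,0,1,0,0,0,0,0,0,1,0,0,0,0,0,0,1,0,0,0,0,0,0,1,0,0,0,0,0,0],
  "squeeze": 50
}}

```text
clock: 3.35
tcp_pos: [0.4513, 0.3398, 0.0508]
orientation: [0.0, 0.122, 0.993, -0.0]
wrist_force: [-1.1, -3.5, 5.6]
finger_gap: 0.0093
```

Run:
```python
from h import *
s,r=st()
```

```text
t 3.35 tcp [0.4513 0.3398 0.0508] x [-0.97   0.242 -0.001] y [ 0.242  0.97  -0.001] z [ 0.    -0.001 -1.   ] F [-1.1 -3.5  5.6] M [-0.61  0.16  0.03] gap 0.0093
```

>>> {"api": "move_arm", "payload": {
  "deltas": [1,0,0,-0.02,0,0,0,1,0,0,-0.03,0,0,0,1,0,0,-0.04,0,0,0,1,0,0,-0.02,0,0,0,1,0,0,0,0,0,0]
}}

```text
clock: 3.98
tcp_pos: [0.4522, 0.341, 0.1618]
orientation: [0.001, 0.122, 0.993, 0.001]
wrist_force: [-0.1, -1.3, -0.4]
finger_gap: 0.0093
```

Run:
```python
from h import *
s,r=st()
p=imaging.read_camera('wrist'); save(p,'w3'); np.savez('/tmp/w3.npz',**p)
print(r.T@(ray(p,[[320,195]],True)[0]-s['tcp_pos']))
```

```text
t 3.98 tcp [0.4522 0.341  0.1618] x [-0.97   0.242 -0.002] y [0.242 0.97  0.003] z [ 0.003  0.002 -1.   ] F [-0.1 -1.3 -0.4] M [ 0.04  0.05 -0.02] gap 0.0093
[ 0.06354443  0.00051781 -0.13255004]
```

View pics/w3.png

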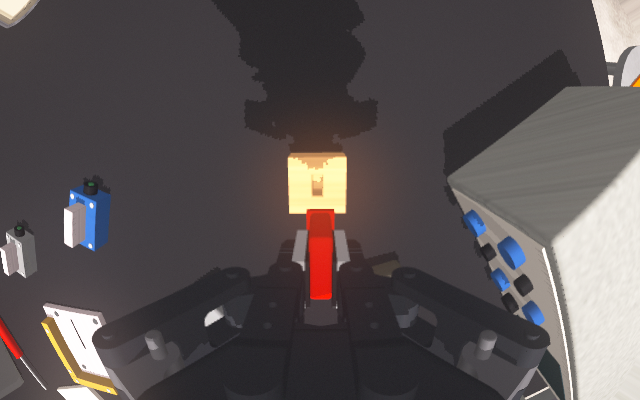

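The key is held; its handle spans columns 307–333 and rows 210–299, and the stand at (318,183) is empty. I'll check the key's offset in the hand and find the slot with the top camera.

Run:
```python
from h import *
p=dict(np.load('/tmp/w3.npz'))
cv2.imwrite('pics/w3c.png',cv2.resize(p['img'][195:315,270:370,::-1],None,fx=5,fy=5,interpolation=cv2.INTER_CUBIC))
p=imaging.read_camera('top'); np.savez('/tmp/top1.npz',**p)
t=p['img'][150:230,190:275,::-1]; cv2.imwrite('pics/t1c.png',cv2.resize(t,None,fx=7,fy=7,interpolation=cv2.INTER_CUBIC))
```

```text
(no output)
```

View pics/w3c.png

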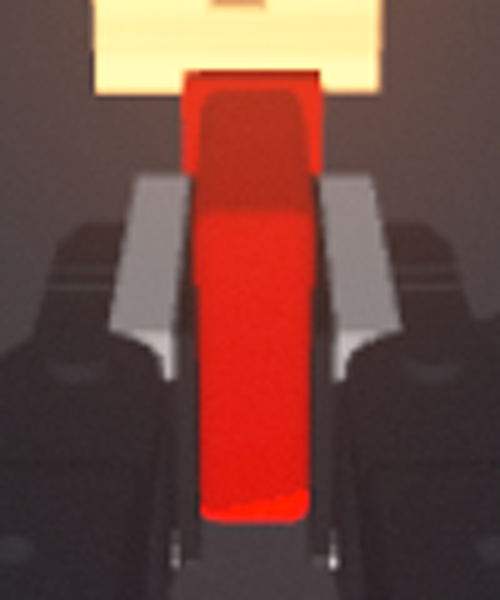

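View pics/t1c.png

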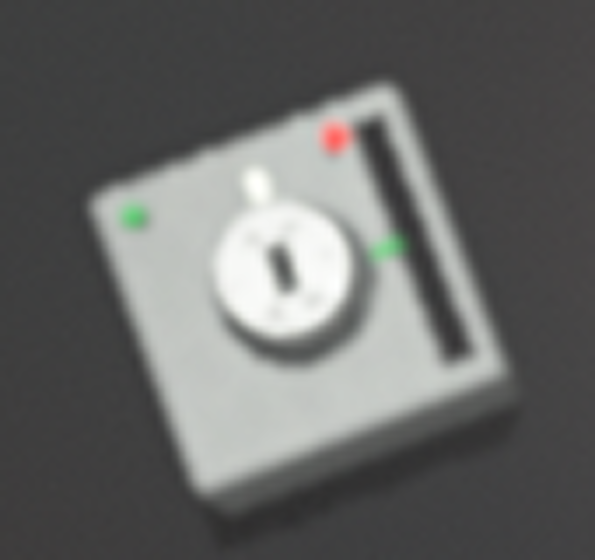

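Run:
```python
from h import *
p=dict(np.load('/tmp/top1.npz'))
c=np.array([[284,268],[275,247],[293,290],[283,266]])/7+[190-.43,150-.43]
q=onz(p,c,.076)*1000;print(q.round(1)); e=q[1]-q[2]; print(np.hypot(*e[:2]),np.degrees(np.arctan2(e[1],e[0])))
p=dict(np.load('/tmp/w3.npz'))
tcp=np.array([.4522,.341,.1618]);
Rm=np.array([[-.97,.242,-.002],[.242,.97,.003],[.003,.002,-1]])
c=np.array([[193,210],[312,210],[307,522],[203,522]])/5.+[270-.4,195-.4]
q=onz(p,c,tcp[2]+.0192,True); print(((q-tcp)@Rm.T*1000).round(1), ((q.mean(0)-tcp)@Rm.T*1000).round(1))
```

```text
[[600.8 174.5  76. ]
 [607.8 177.7  76. ]
 [593.5 171.3  76. ]
 [601.5 174.9  76. ]]
15.697205373953588 24.231685211489758
[[ 16.1  -4.4 -19.3]
 [ 16.1   5.  -19.2]
 [-13.7   5.  -19.2]
 [-13.7  -4.  -19.2]] [  1.2   0.4 -19.2]
```

```bash
cat >> h.py <<'E'
def plan(pos,ang,n,g=1,r=None,s=None):
    """to world pos, tool x at world angle ang (deg), pointing straight down"""
    if s is None: s,r=st()
    a=np.radians(ang); x=np.array([np.cos(a),np.sin(a),0]);z=np.array([0,0,-1.]);T=np.stack([x,np.cross(z,x),z],1)
    rv=R.from_matrix(r.T@T).as_rotvec()
    p0=np.array(s['tcp_pos']); d=(np.array(pos)-p0)/n; cur=R.from_matrix(r); out=[]
    for i in range(n):
        t=cur.as_matrix().T@d; out.append([g]+list(np.round(t,4))+list(np.round(np.degrees(rv/n),1))); cur=cur*R.from_rotvec(rv/n)
    for o in out: print(o)
E
python3 - <<'E'
from h import *
plan([.6587,.199,.17],202.6,6)
E
```

```text
t 4.08 tcp [0.4508 0.3401 0.1594] x [-0.97   0.242  0.001] y [ 0.242  0.97  -0.   ] z [-0.001 -0.    -1.   ] F [ 0.3  0.2 -0.4] M [-0.02 -0.02 -0.01] gap 0.0092
[1, np.float64(-0.0393), np.float64(-0.0144), np.float64(-0.0018), np.float64(-0.0), np.float64(-0.0), np.float64(-6.1)]
[1, np.float64(-0.0376), np.float64(-0.0185), np.float64(-0.0018), np.float64(-0.0), np.float64(-0.0), np.float64(-6.1)]
[1, np.float64(-0.0354), np.float64(-0.0224), np.float64(-0.0018), np.float64(-0.0), np.float64(-0.0), np.float64(-6.1)]
[1, np.float64(-0.0328), np.float64(-0.0261), np.float64(-0.0018), np.float64(-0.0), np.float64(-0.0), np.float64(-6.1)]
[1, np.float64(-0.0298), np.float64(-0.0294), np.float64(-0.0018), np.float64(-0.0), np.float64(-0.0), np.float64(-6.1)]
[1, np.float64(-0.0265), np.float64(-0.0324), np.float64(-0.0018), np.float64(-0.0), np.float64(-0.0), np.float64(-6.1)]
```

>>> {"api": "move_arm", "payload": {
  "deltas": [1,-0.0393,-0.0144,-0.002,0,0,-6.1,1,-0.0376,-0.0185,-0.002,0,0,-6.1,1,-0.0354,-0.0224,-0.002,0,0,-6.1,1,-0.0328,-0.0261,-0.002,0,0,-6.1,1,-0.0298,-0.0294,-0.002,0,0,-6.1,1,-0.0265,-0.0324,-0.002,0,0,-6.1,1,0,0,0,0,0,0,1,0,0,0,0,0,0]
}}

```text
clock: 5.08
tcp_pos: [0.6579, 0.199, 0.1702]
orientation: [-0.002, -0.195, 0.981, 0.0]
wrist_force: [0.4, 0.6, -1.0]
finger_gap: 0.0093
```

Run:
```python
from h import *
s,r=st()
p=imaging.read_camera('wrist'); save(p,'w4'); np.savez('/tmp/w4.npz',**p)
cv2.imwrite('pics/w4c.png',cv2.resize(p['img'][80:280,220:420,::-1],None,fx=3,fy=3,interpolation=cv2.INTER_CUBIC))
```

```text
t 5.08 tcp [0.6579 0.199  0.1702] x [-0.924 -0.383  0.003] y [-0.383  0.924  0.001] z [-0.004 -0.    -1.   ] F [ 0.4  0.6 -1. ] M [0.04 0.   0.03] gap 0.0093
```

View pics/w4c.png

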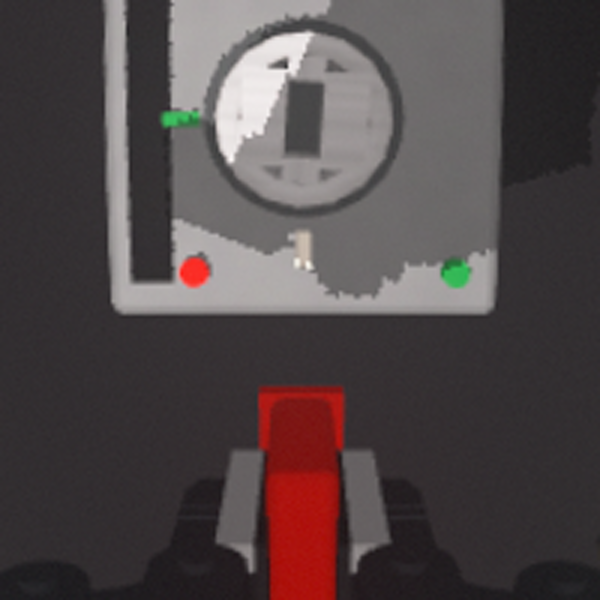

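The slot shows clearly in the crop: corners near (289,79), (324,81), (319,157) and (286,154).

Run:
```python
from h import *
p=dict(np.load('/tmp/w4.npz'))
c=np.array([[289,79],[324,81],[319,157],[286,154],[303,118]])/3+[220-.33,80-.33]
q=onz(p,c,.076,True)[:,:2]*1000;print(q.round(1),q[:4].mean(0)); e=q[0]+q[1]-q[2]-q[3];print(np.hypot(*e)/2,np.degrees(np.arctan2(e[1],e[0])))
# mask
g=cv2.cvtColor(p['img'],cv2.COLOR_RGB2GRAY); v,u=np.indices(g.shape)
b=(u>308)&(u<336)&(v>100)&(v<138)
m=big((g<95)&b); print(m.sum(),rect(p,m,.076,True)[:3])
# switch outer circle
for cc in [[303,118]]: pass
sw=np.array([[303,30],[303,205],[214,118],[392,118]])/3+[220-.33,80-.33]
q=onz(p,sw,.076,True)[:,:2]*1000; print(q.round(1),q.mean(0))
```

```text
[[594.8 168.7]
 [592.1 176.7]
 [609.7 182.7]
 [612.1 175. ]
 [602.4 175.5]] [602.16904985 175.77973586]
18.492247009966515 -160.4912764955154
273 (array([602.2, 175.6]), array([17.4,  8.3]), 18.1)
[[582.5 167.2]
 [622.1 183.6]
 [610.5 155.5]
 [593.9 195.4]] [602.24180404 175.41987303]
```

Run:
```python
from h import *
plan([.6034,.1756,.130],198.8,3)
```

```text
t 5.12 tcp [0.6577 0.1995 0.1709] x [-0.923 -0.384  0.003] y [-0.384  0.923  0.001] z [-0.003 -0.    -1.   ] F [ 0.2 -0.  -1.1] M [-0.02  0.   -0.03] gap 0.0095
[1, np.float64(0.0197), np.float64(-0.0004), np.float64(0.0137), np.float64(0.0), np.float64(-0.1), np.float64(1.3)]
[1, np.float64(0.0197), np.float64(-0.0009), np.float64(0.0137), np.float64(0.0), np.float64(-0.1), np.float64(1.3)]
[1, np.float64(0.0197), np.float64(-0.0013), np.float64(0.0136), np.float64(0.0), np.float64(-0.1), np.float64(1.3)]
```

>>> {"api": "move_arm", "payload": {
  "deltas": [1,0.0197,-0.0004,0.0135,0,0,1.3,1,0.0197,-0.0009,0.0135,0,0,1.3,1,0.0197,-0.0013,0.0135,0,0,1.3,1,0,0,0,0,0,0,1,0,0,0,0,0,0]
}}

```text
clock: 5.75
tcp_pos: [0.6053, 0.1761, 0.1326]
orientation: [0.001, -0.163, 0.987, 0.0]
wrist_force: [-0.5, 0.2, -0.7]
finger_gap: 0.0091
```

Run:
```python
from h import *
s,r=st();s,r=st()
p=imaging.read_camera('wrist'); save(p,'w5'); np.savez('/tmp/w5.npz',**p)
cv2.imwrite('pics/w5c.png',cv2.resize(p['img'][150:320,220:420,::-1],None,fx=3.5,fy=3.5,interpolation=cv2.INTER_CUBIC))
st()
```

```text
t 5.75 tcp [0.6053 0.1761 0.1326] x [-0.947 -0.322 -0.002] y [-0.322  0.947 -0.   ] z [ 0.002  0.    -1.   ] F [-0.5  0.2 -0.7] M [-0.   -0.07 -0.01] gap 0.0091
t 5.75 tcp [0.6053 0.1761 0.1326] x [-0.947 -0.322 -0.002] y [-0.322  0.947 -0.   ] z [ 0.002  0.    -1.   ] F [-0.5  0.2 -0.7] M [-0.   -0.07 -0.01] gap 0.0091
t 5.8 tcp [0.6059 0.176  0.1328] x [-0.947 -0.321 -0.002] y [-0.321  0.947 -0.   ] z [ 0.002  0.001 -1.   ] F [ 0.6  0.4 -0.5] M [-0.   -0.04 -0.03] gap 0.009
```

View pics/w5c.png

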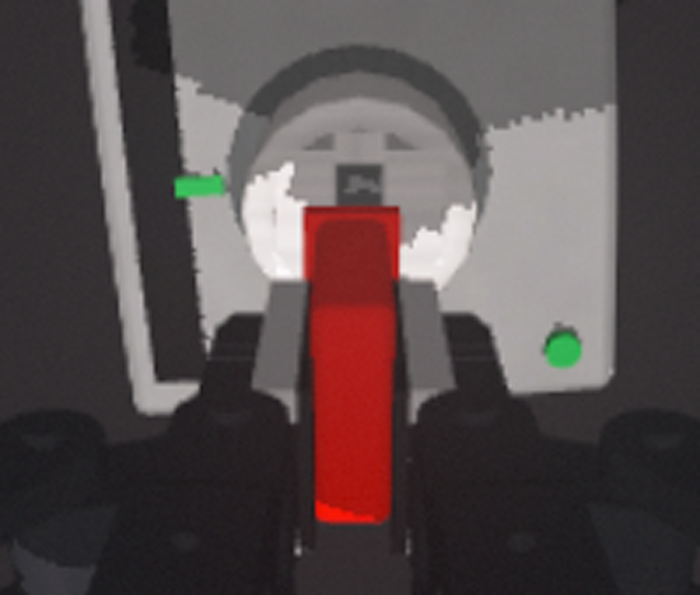

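Run:
```python
from h import *
p=dict(np.load('/tmp/w5.npz')); s,r=st()
f=lambda c:np.array(c)/3.5+[220-.36,150-.36]
q=onz(p,f([[337,165],[384,165]]),.076,True)
print('slot near edge, world',(q*1000).round(1),'tool',((q-s['tcp_pos'])@r*1000).round(1))
q=onz(p,f([[311,303],[397,303],[389,521],[316,521]]),s['tcp_pos'][2]+.0192,True)
print('key top tool',((q-s['tcp_pos'])@r*1000).round(1))
q=onz(p,f([[304,207],[399,207]]),s['tcp_pos'][2]-.0148,True)
print('collar top',((q-s['tcp_pos'])@r*1000).round(1))
```

```text
t 5.8 tcp [0.6059 0.176  0.1328] x [-0.947 -0.321 -0.002] y [-0.321  0.947 -0.   ] z [ 0.002  0.001 -1.   ] F [ 0.6  0.4 -0.5] M [-0.   -0.04 -0.03] gap 0.009
slot near edge, world [[595.4 169.   76. ]
 [592.6 177.   76. ]] tool [[12.3 -3.3 56.8]
 [12.3  5.2 56.8]]
key top tool [[ 16.9  -5.1 -19.2]
 [ 16.9   4.6 -19.2]
 [-12.7   4.1 -19.2]
 [-12.7  -5.  -19.2]]
collar top [[17.6 -7.4 14.8]
 [17.6  6.2 14.8]]
```

>>> {"api": "move_arm", "payload": {
  "deltas": [1,0.0013,0.0009,0.004,0,0,0,1,0,0,0.006,0,0,0,1,0,0,0.006,0,0,0,1,0,0,0.003,0,0,0,1,0,0,0,0,0,0]
}}

```text
clock: 6.42
tcp_pos: [0.603, 0.1758, 0.1122]
orientation: [-0.001, -0.162, 0.987, 0.0]
wrist_force: [-1.8, 1.3, -0.7]
finger_gap: 0.0089
```

Run:
```python
from h import *
s,r=st()
```

```text
t 6.42 tcp [0.603  0.1758 0.1122] x [-0.947 -0.321  0.001] y [-0.321  0.947  0.001] z [-0.001  0.    -1.   ] F [-1.8  1.3 -0.7] M [ 0.32  0.13 -0.03] gap 0.0089
```

Slight lateral force and no vertical force, so the blade is inside the slot. Continuing down.

>>> {"api": "move_arm", "payload": {
  "deltas": [1,0,0,0.005,0,0,0,1,0,0,0.005,0,0,0,1,0,0,0.005,0,0,0,1,0,0,0.002,0,0,0,1,0,0,0,0,0,0]
}}

```text
clock: 7.05
tcp_pos: [0.6031, 0.1758, 0.0953]
orientation: [-0.0, -0.162, 0.987, 0.0]
wrist_force: [-0.8, 2.6, -1.4]
finger_gap: 0.0092
```

Run:
```python
from h import *
s,r=st()
```

```text
t 7.05 tcp [0.6031 0.1758 0.0953] x [-0.947 -0.321  0.001] y [-0.321  0.947  0.001] z [-0.001  0.    -1.   ] F [-0.8  2.6 -1.4] M [ 0.68  0.12 -0.02] gap 0.0092
```

Not seated yet (force still low), so I'll press down a little more.

>>> {"api": "move_arm", "payload": {
  "deltas": [1,0,0,0.001,0,0,0,1,0,0,0.001,0,0,0,1,0,0,0,0,0,0]
}}

```text
clock: 7.42
tcp_pos: [0.6034, 0.1758, 0.0948]
orientation: [0.0, -0.162, 0.987, 0.0]
wrist_force: [-3.0, 3.0, 4.8]
finger_gap: 0.0095
```

Run:
```python
from h import *
s,r=st()
```

```text
t 7.42 tcp [0.6034 0.1758 0.0948] x [-0.947 -0.321 -0.001] y [-0.321  0.947  0.   ] z [ 0.001  0.    -1.   ] F [-3.   3.   4.8] M [0.63 0.71 0.03] gap 0.0095
```

>>> {"api": "move_arm", "payload": {
  "deltas": [1,0,0,0.001,0,0,4,1,0,-0.0002,0,0,0,7,1,0,-0.0002,0,0,0,7,1,0,-0.0002,0,0,0,7,1,0,-0.0002,0,0,0,7,1,0,0,0,0,0,0]
}}

```text
clock: 8.18
tcp_pos: [0.6036, 0.1746, 0.0947]
orientation: [0.001, 0.116, 0.993, -0.0]
wrist_force: [-4.2, 1.0, 10.4]
finger_gap: 0.0092
```

Run:
```python
from h import *
s,r=st()
```

```text
t 8.18 tcp [0.6036 0.1746 0.0947] x [-0.973  0.231 -0.001] y [ 0.231  0.973 -0.   ] z [ 0.001 -0.    -1.   ] F [-4.2  1.  10.4] M [ 0.33  1.03 -0.07] gap 0.0092
```

>>> {"api": "move_arm", "payload": {
  "deltas": [1,0,-0.0002,0,0,0,7,1,0,-0.0002,0,0,0,7,1,0,-0.0002,0,0,0,7,1,0,-0.0002,0,0,0,7,1,0,-0.0002,0,0,0,7,1,0,-0.0002,0,0,0,7,1,0,0,0,0,0,0]
}}

```text
clock: 9.05
tcp_pos: [0.6033, 0.173, 0.0947]
orientation: [0.001, 0.465, 0.885, -0.0]
wrist_force: [-3.9, -1.6, 8.9]
finger_gap: 0.0091
```

Run:
```python
from h import *
s,r=st(); print(np.degrees(np.arctan2(r[1,0],r[0,0])))
```

```text
t 9.05 tcp [0.6033 0.173  0.0947] x [-0.568  0.823 -0.002] y [0.823 0.568 0.001] z [ 0.002 -0.001 -1.   ] F [-3.9 -1.6  8.9] M [-0.08  0.82 -0.06] gap 0.0091
124.59964821083983
```

>>> {"api": "move_arm", "payload": {
  "deltas": [1,0,-0.0001,0,0,0,4,1,0,-0.0001,0,0,0,4,1,0,-0.0001,0,0,0,2,1,0,0,0,0,0,0]
}}

```text
clock: 9.55
tcp_pos: [0.6029, 0.1727, 0.0947]
orientation: [0.001, 0.54, 0.842, -0.0]
wrist_force: [-4.3, -0.8, 9.9]
finger_gap: 0.0091
```

Run:
```python
from h import *
s,r=st(); print(np.degrees(np.arctan2(r[1,0],r[0,0])))
```

```text
t 9.55 tcp [0.6029 0.1727 0.0947] x [-0.417  0.909 -0.002] y [0.909 0.417 0.001] z [ 0.002 -0.002 -1.   ] F [-4.3 -0.8  9.9] M [-0.18  0.96  0.  ] gap 0.0091
114.63815747776347
```

>>> {"api": "move_arm", "payload": {
  "deltas": [1,0,0,0,0,0,3,1,0,0,0,0,0,3,1,0,0,0,0,0,0]
}}

```text
clock: 9.93
tcp_pos: [0.6025, 0.1727, 0.0947]
orientation: [0.001, 0.583, 0.813, -0.001]
wrist_force: [-5.5, -0.7, 11.5]
finger_gap: 0.009
```

Run:
```python
from h import *
s,r=st(); print(np.degrees(np.arctan2(r[1,0],r[0,0])),s['tau'][5],s['joint_pos'][5])
```

```text
t 9.93 tcp [0.6025 0.1727 0.0947] x [-0.32   0.947 -0.002] y [0.947 0.32  0.   ] z [ 0.001 -0.002 -1.   ] F [-5.5 -0.7 11.5] M [-0.25  1.17  0.46] gap 0.009
108.689189044299 0.5490021966397762 1.3967310675144873
```

The moment jumped to 0.46 N m, so the switch is at its stop. I'll ease off within the play, release, rise, and verify.

>>> {"api": "move_arm", "payload": {
  "deltas": [1,0,0,-0.0005,0,0,-2.5,1,0,0,0,0,0,0,-0.3,0,0,0,0,0,0,-0.3,0,0,0,0,0,0,-0.3,0,0,-0.01,0,0,0,-0.3,0,0,-0.03,0,0,0,-0.3,0,0,-0.05,0,0,0,-0.3,0,0,0,0,0,0]
}}

```text
clock: 10.92
tcp_pos: [0.6057, 0.1741, 0.1888]
orientation: [0.004, 0.565, 0.825, 0.003]
wrist_force: [1.1, -0.2, -0.1]
finger_gap: 0.0558
```

Run:
```python
from h import *
s,r=st()
p=imaging.read_camera('wrist'); save(p,'w6'); np.savez('/tmp/w6.npz',**p)
```

```text
t 10.93 tcp [0.6057 0.1741 0.1888] x [-0.361  0.932 -0.002] y [0.932 0.361 0.009] z [ 0.009  0.001 -1.   ] F [ 1.1 -0.2 -0.1] M [-0.   -0.03 -0.01] gap 0.0558
```

View pics/w6.png

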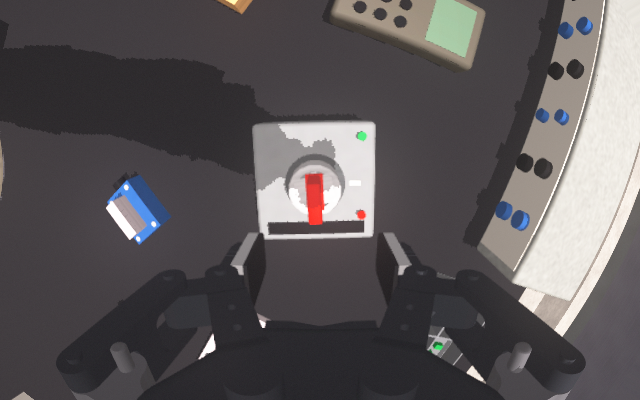

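Run:
```python
from h import *
p=dict(np.load('/tmp/w6.npz'))
cv2.imwrite('pics/w6c.png',cv2.resize(p['img'][115:245,250:385,::-1],None,fx=5,fy=4.5,interpolation=cv2.INTER_CUBIC))
```

```text
(no output)
```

View pics/w6c.png

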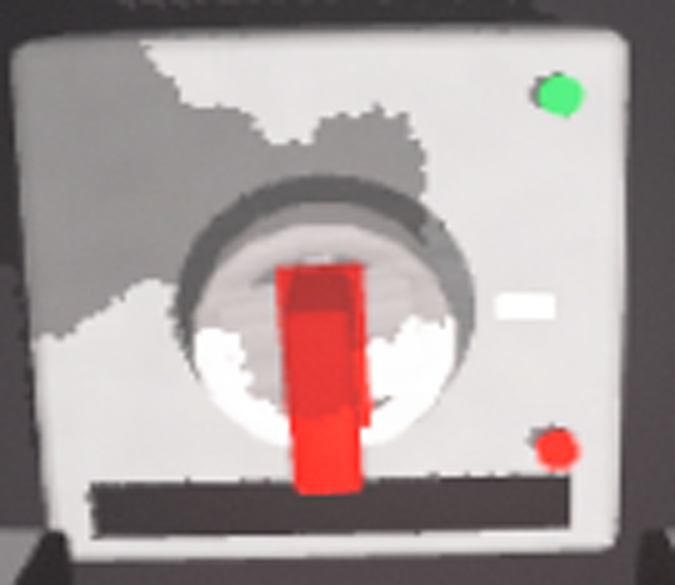

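Run:
```python
from h import *
p=dict(np.load('/tmp/w6.npz'))
f=lambda c:np.array(c)/[5,4.5]+[250-.4,115-.4]
for z in (.114,.119):
    q=onz(p,f([[287,310],[352,312],[361,490],[296,492]]),z,True)[:,:2]*1000
    e=(q[0]+q[1]-q[2]-q[3])/2; print(z,q.mean(0).round(1),np.hypot(*e),np.degrees(np.arctan2(e[1],e[0])),np.hypot(*(q[0]-q[1])))
q=onz(p,f([[277,268],[362,265]]),.08,True)[:,:2]*1000; e=q[1]-q[0];print(q,np.hypot(*e),np.degrees(np.arctan2(e[1],e[0])))
q=onz(p,f([[14,50],[627,35],[617,548],[62,560]]),.05,True)[:,:2]*1000
for a,b in((0,1),(1,2),(2,3),(3,0)):
  e=q[b]-q[a];print(np.hypot(*e),np.degrees(np.arctan2(e[1],e[0])))
```

```text
0.114 [603.1 175.4] 29.280343315698786 113.30864787215631 8.935812077442545
0.119 [602.6 176.9] 28.573824646295893 113.3086478721561 8.720195819432165
[[590.58101509 186.19251053]
 [602.9880511  191.53414213]] 13.508055769550358 23.293446375238112
107.91622366210193 22.51949831724788
107.21572931958029 -67.52522959135
106.56827057880514 -157.49045306513412
107.20464231064584 113.19519908391408
```

The handle is seated and measured at 113°, which is 89° from the off axis. Allowing for play, that is about 1.43 rad, so it is at the stop. Now the module.

Run:
```python
from h import *
plan([.420,.066,.2],146.8,5,-0.2)
```

```text
t 10.97 tcp [0.6044 0.1739 0.1863] x [-0.361  0.932 -0.001] y [0.932 0.361 0.005] z [ 0.006  0.001 -1.   ] F [-0.2  1.2  0.2] M [-0.08 -0.03  0.01] gap 0.0555
[-0.2, np.float64(-0.0068), np.float64(-0.0422), np.float64(-0.003), np.float64(0.1), np.float64(0.0), np.float64(-7.1)]
[-0.2, np.float64(-0.0015), np.float64(-0.0427), np.float64(-0.0029), np.float64(0.1), np.float64(0.0), np.float64(-7.1)]
[-0.2, np.float64(0.0038), np.float64(-0.0426), np.float64(-0.0029), np.float64(0.1), np.float64(0.0), np.float64(-7.1)]
[-0.2, np.float64(0.009), np.float64(-0.0418), np.float64(-0.0028), np.float64(0.1), np.float64(0.0), np.float64(-7.1)]
[-0.2, np.float64(0.0142), np.float64(-0.0403), np.float64(-0.0028), np.float64(0.1), np.float64(0.0), np.float64(-7.1)]
```

>>> {"api": "move_arm", "payload": {
  "deltas": [-0.3,-0.0068,-0.0422,-0.003,0.1,0,-7.1,-0.3,-0.0015,-0.0427,-0.003,0.1,0,-7.1,-0.3,0.0038,-0.0426,-0.003,0.1,0,-7.1,-0.3,0.009,-0.0418,-0.003,0,0,-7.1,-0.3,0.0142,-0.0403,-0.003,0,0,-7.1,-0.3,0,0,0,0,0,0,-0.3,0,0,0,0,0,0]
}}

```text
clock: 11.85
tcp_pos: [0.4185, 0.0659, 0.1987]
orientation: [-0.002, 0.287, 0.958, -0.002]
wrist_force: [-0.6, 0.2, 0.0]
finger_gap: 0.0555
```

Run:
```python
from h import *
s,r=st()
p=imaging.read_camera('wrist'); save(p,'w7'); np.savez('/tmp/w7.npz',**p)
cv2.imwrite('pics/w7c.png',cv2.resize(p['img'][120:260,240:400,::-1],None,fx=4,fy=4,interpolation=cv2.INTER_CUBIC))
```

```text
t 11.85 tcp [0.4185 0.0659 0.1987] x [-0.835  0.55   0.002] y [ 0.55   0.835 -0.004] z [-0.004 -0.003 -1.   ] F [-0.6  0.2  0. ] M [-0.05 -0.   -0.03] gap 0.0555
```

View pics/w7c.png

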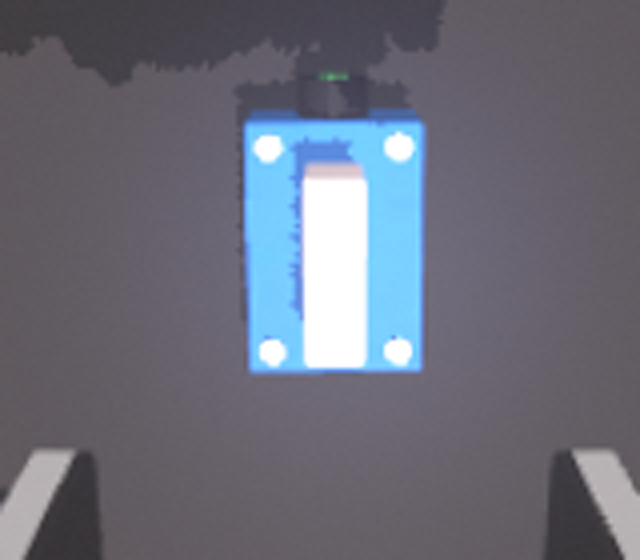

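The blue module is seen squarely with the lens at crop (333,95), away from the +x end.

Run:
```python
from h import *
p=dict(np.load('/tmp/w7.npz')); s,r=st()
f=lambda c:np.array(c)/4+[240-.4,120-.4]
for c,z in (([[246,124],[424,124],[422,371],[250,372]],.03),([[304,180],[366,180],[364,367],[304,367]],.055)):
    q=onz(p,f(c),z,True)*1000
    e=(q[0]+q[1]-q[2]-q[3])/2; m=q.mean(0);print(z,m.round(1),np.hypot(*e[:2]),np.degrees(np.arctan2(e[1],e[0])),np.hypot(*(q[0]-q[1])[:2]))
    print((m/1000-s['tcp_pos'])@r*1000)
plan([.4205,.0665,.044],146.8,4,-0.3,r,s)
```

```text
t 11.9 tcp [0.4189 0.066  0.1987] x [-0.835  0.55   0.002] y [ 0.55   0.835 -0.004] z [-0.004 -0.003 -1.   ] F [-0.7  0.1 -0.1] M [-0.03  0.01 -0.02] gap 0.0555
0.03 [423.1  66.5  30. ] 63.480883178762916 146.938003079534 43.52664411586626
[ -3.59119946   3.50005613 168.69056914]
0.055 [423.1  66.1  55. ] 44.2743820423433 146.41220593098905 13.996747586429713
[ -3.81516243   3.0411998  143.69186255]
[-0.3, np.float64(-0.0004), np.float64(0.0005), np.float64(0.0387), np.float64(-0.1), np.float64(-0.0), np.float64(-0.0)]
[-0.3, np.float64(-0.0003), np.float64(0.0005), np.float64(0.0387), np.float64(-0.1), np.float64(-0.0), np.float64(-0.0)]
[-0.3, np.float64(-0.0003), np.float64(0.0004), np.float64(0.0387), np.float64(-0.1), np.float64(-0.0), np.float64(-0.0)]
[-0.3, np.float64(-0.0003), np.float64(0.0004), np.float64(0.0387), np.float64(-0.1), np.float64(-0.0), np.float64(-0.0)]
```

>>> {"api": "move_arm", "payload": {
  "deltas": [-0.3,-0.0033,0.0025,0.045,0,0,0,-0.3,0,0,0.045,0,0,0,-0.3,0,0,0.04,0,0,0,-0.3,0,0,0.02,0,0,0,-0.3,0,0,0.003,0,0,0,-0.3,0,0,0,0,0,0]
}}

```text
clock: 12.65
tcp_pos: [0.4224, 0.066, 0.0461]
orientation: [-0.002, 0.286, 0.958, -0.002]
wrist_force: [-0.6, -0.4, -0.2]
finger_gap: 0.0555
```

Run:
```python
from h import *
s,r=st()
```

```text
t 12.65 tcp [0.4224 0.066  0.0461] x [-0.836  0.549  0.002] y [ 0.549  0.836 -0.004] z [-0.004 -0.003 -1.   ] F [-0.6 -0.4 -0.2] M [-0.03 -0.02  0.04] gap 0.0555
```

>>> {"api": "move_arm", "payload": {
  "deltas": [-0.3,0,0,0.001,-0.2,0,0,1,0,0,0,0,0,0,1,0,0,0,0,0,0,1,0,0,0,0,0,0,1,0,0,0,0,0,0],
  "squeeze": 80
}}

```text
clock: 13.28
tcp_pos: [0.4221, 0.0658, 0.0456]
orientation: [-0.001, 0.287, 0.958, -0.0]
wrist_force: [-0.9, 0.3, 5.5]
finger_gap: 0.0123
```

Run:
```python
from h import *
s,r=st()
```

```text
t 13.28 tcp [0.4221 0.0658 0.0456] x [-0.836  0.549  0.001] y [ 0.549  0.836 -0.   ] z [-0.001  0.    -1.   ] F [-0.9  0.3  5.5] M [ 0.09  0.25 -0.06] gap 0.0123
```

Run:
```python
from h import *
s,r=st(); s=dict(s); s['tcp_pos']=np.array(s['tcp_pos'])+[0,0,.1]
plan([.6,-.07,.16],169.4,5,1,r,s)
```

```text
t 13.28 tcp [0.4221 0.0658 0.0456] x [-0.836  0.549  0.001] y [ 0.549  0.836 -0.   ] z [-0.001  0.    -1.   ] F [-0.9  0.3  5.5] M [ 0.09  0.25 -0.06] gap 0.0123
[1, np.float64(-0.0447), np.float64(-0.0032), np.float64(-0.0029), np.float64(-0.0), np.float64(-0.0), np.float64(-4.5)]
[1, np.float64(-0.0443), np.float64(-0.0067), np.float64(-0.0029), np.float64(-0.0), np.float64(-0.0), np.float64(-4.5)]
[1, np.float64(-0.0436), np.float64(-0.0102), np.float64(-0.0029), np.float64(-0.0), np.float64(-0.0), np.float64(-4.5)]
[1, np.float64(-0.0427), np.float64(-0.0136), np.float64(-0.0029), np.float64(-0.0), np.float64(-0.0), np.float64(-4.5)]
[1, np.float64(-0.0414), np.float64(-0.0169), np.float64(-0.0029), np.float64(-0.0), np.float64(-0.0), np.float64(-4.5)]
```

>>> {"api": "move_arm", "payload": {
  "deltas": [1,0,0,-0.03,0,0,0,1,0,0,-0.04,0,0,0,1,0,0,-0.03,0,0,0,1,-0.0447,-0.0032,-0.003,0,0,-4.5,1,-0.0443,-0.0067,-0.003,0,0,-4.5,1,-0.0436,-0.0102,-0.003,0,0,-4.5,1,-0.0427,-0.0136,-0.003,0,0,-4.5,1,-0.0414,-0.0169,-0.003,0,0,-4.5,1,0,0,0,0,0,0,1,0,0,0,0,0,0]
}}

```text
clock: 14.52
tcp_pos: [0.5985, -0.0702, 0.1583]
orientation: [-0.003, 0.095, 0.996, 0.0]
wrist_force: [-0.3, -0.0, -3.4]
finger_gap: 0.0119
```

Run:
```python
from h import *
s,r=st()
p=imaging.read_camera('wrist'); save(p,'w8'); np.savez('/tmp/w8.npz',**p)
```

```text
t 14.53 tcp [ 0.5985 -0.0702  0.1583] x [-0.982  0.188  0.005] y [0.188 0.982 0.   ] z [-0.005  0.001 -1.   ] F [-0.3 -0.  -3.4] M [ 0.02  0.01 -0.02] gap 0.0119
```

View pics/w8.png

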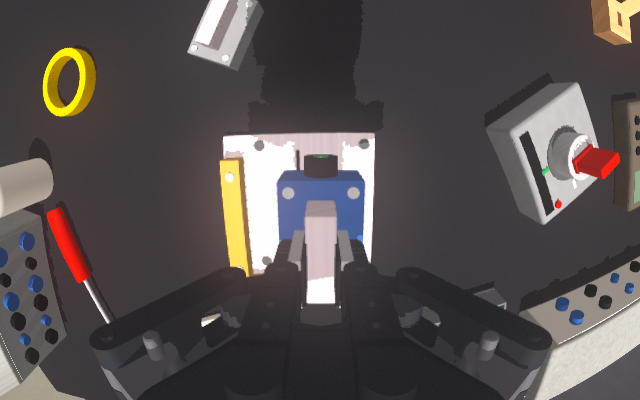

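The module is held, lens towards the base. The right fence shows at columns 222–247, and the key is still standing in the switch. I'll zoom in for the fence lines.

Run:
```python
from h import *
p=dict(np.load('/tmp/w8.npz'))
cv2.imwrite('pics/w8c.png',cv2.resize(p['img'][125:285,215:385,::-1],None,fx=4.5,fy=3.75,interpolation=cv2.INTER_CUBIC))
```

```text
(no output)
```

View pics/w8c.png

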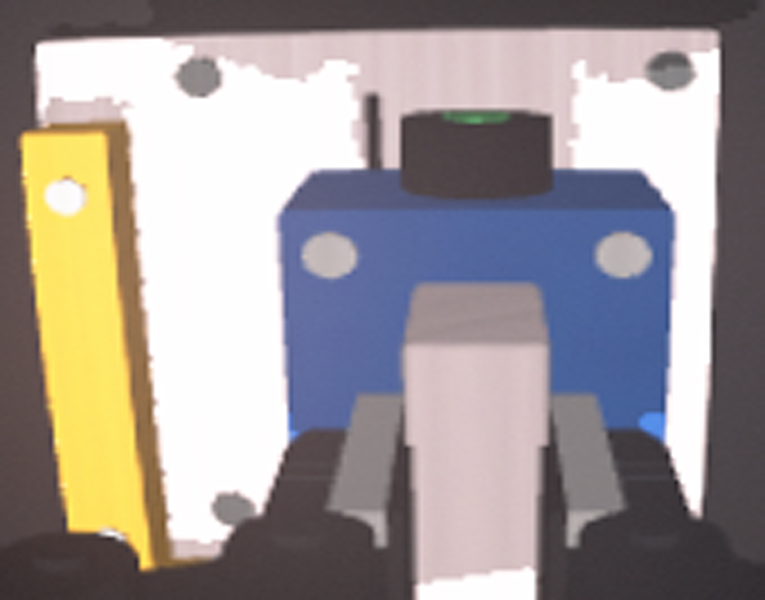

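Run:
```python
from h import *
p=dict(np.load('/tmp/w8.npz')); s,r=st()
f=lambda c:np.array(c)/[4.5,3.75]+[215-.4,125-.4]
def seg(c,z,n):
    q=onz(p,f(c),z,True)*1000; e=q[1]-q[0]; print(n,q.round(1).tolist(),'len',np.hypot(*e[:2]).round(1),'ang',np.degrees(np.arctan2(e[1],e[0])).round(2),'tool',((q/1000-s['tcp_pos'])@r*1000).round(1).tolist())
seg([[106,132],[143,565]],.032,'fence R inner')
seg([[22,133],[66,530]],.032,'fence R outer')
seg([[22,133],[106,132]],.032,'fence R end')
seg([[36,45],[719,32]],.012,'plate near')
seg([[719,32],[702,515]],.012,'plate left')
seg([[281,211],[673,211]],s['tcp_pos'][2]-.0156,'mod')
seg([[402,343],[549,343]],s['tcp_pos'][2]+.0095,'fin top')
print(np.degrees(np.arctan2(r[1,0],r[0,0])))
```

```text
t 14.57 tcp [ 0.5983 -0.0699  0.1586] x [-0.982  0.188  0.005] y [0.188 0.982 0.   ] z [-0.005  0.001 -1.   ] F [-0.1  0.4 -3.5] M [ 0.01 -0.02 -0.06] gap 0.0121
fence R inner [[559.3, -134.9, 32.0], [669.2, -157.0, 32.0]] len 112.1 ang -11.35 tool [[25.5, -71.2, 126.7], [-86.6, -72.3, 126.1]]
fence R outer [[555.9, -151.8, 32.0], [656.7, -171.2, 32.0]] len 102.6 ang -10.92 tool [[25.6, -88.4, 126.7], [-77.0, -88.6, 126.2]]
fence R end [[555.9, -151.8, 32.0], [559.3, -134.9, 32.0]] len 17.2 ang 78.63 tool [[25.6, -88.4, 126.7], [25.5, -71.2, 126.7]]
plate near [[536.5, -150.7, 12.0], [561.1, -13.1, 12.0]] len 139.7 ang 79.89 tool [[44.8, -91.0, 146.8], [46.5, 48.7, 146.8]]
plate left [[561.1, -13.1, 12.0], [687.2, -35.4, 12.0]] len 128.1 ang -9.99 tool [[46.5, 48.7, 146.8], [-81.6, 50.6, 146.2]]
mod [[563.9, -85.1, 143.0], [572.0, -43.0, 143.0]] len 42.9 ang 79.12 tool [[30.8, -21.4, 15.8], [30.8, 21.5, 15.8]]
fin top [[576.2, -72.7, 168.1], [578.8, -59.3, 168.1]] len 13.7 ang 79.13 tool [[21.2, -7.0, -9.4], [21.2, 6.7, -9.4]]
169.18009409142346
```

Run:
```python
from h import *
plan([.6364,-.1117,.068],169.4,4,1)
```

```text
t 14.57 tcp [ 0.5983 -0.0699  0.1586] x [-0.982  0.188  0.005] y [0.188 0.982 0.   ] z [-0.005  0.001 -1.   ] F [-0.1  0.4 -3.5] M [ 0.01 -0.02 -0.06] gap 0.0121
[1, np.float64(-0.0114), np.float64(-0.0085), np.float64(0.0226), np.float64(0.0), np.float64(-0.1), np.float64(-0.1)]
[1, np.float64(-0.0114), np.float64(-0.0085), np.float64(0.0226), np.float64(0.0), np.float64(-0.1), np.float64(-0.1)]
[1, np.float64(-0.0114), np.float64(-0.0085), np.float64(0.0226), np.float64(0.0), np.float64(-0.1), np.float64(-0.1)]
[1, np.float64(-0.0113), np.float64(-0.0085), np.float64(0.0226), np.float64(0.0), np.float64(-0.1), np.float64(-0.1)]
```

>>> {"api": "move_arm", "payload": {
  "deltas": [1,-0.02,-0.015,0.006,0,-0.1,-0.1,1,-0.02,-0.015,0.02,0,-0.1,-0.1,1,-0.0055,-0.004,0.03,0,-0.1,0,1,0,0,0.03,0,0,0,1,0,0,0.004,0,0,0,1,0,0,0,0,0,0]
}}

```text
clock: 15.32
tcp_pos: [0.6377, -0.1117, 0.0701]
orientation: [0.001, 0.092, 0.996, -0.0]
wrist_force: [-0.8, -0.5, -2.3]
finger_gap: 0.0125
```

Run:
```python
from h import *
s,r=st(); print(np.degrees(np.arctan2(r[1,0],r[0,0])))
p=imaging.read_camera('wrist'); save(p,'w9'); np.savez('/tmp/w9.npz',**p)
cv2.imwrite('pics/w9c.png',cv2.resize(p['img'][125:325,175:415,::-1],None,fx=3.2,fy=3,interpolation=cv2.INTER_CUBIC))
```

```text
t 15.32 tcp [ 0.6377 -0.1117  0.0701] x [-0.983  0.184 -0.003] y [ 0.184  0.983 -0.   ] z [ 0.003 -0.001 -1.   ] F [-0.8 -0.5 -2.3] M [ 0.02 -0.03 -0.05] gap 0.0125
169.42412324006463
```

View pics/w9c.png

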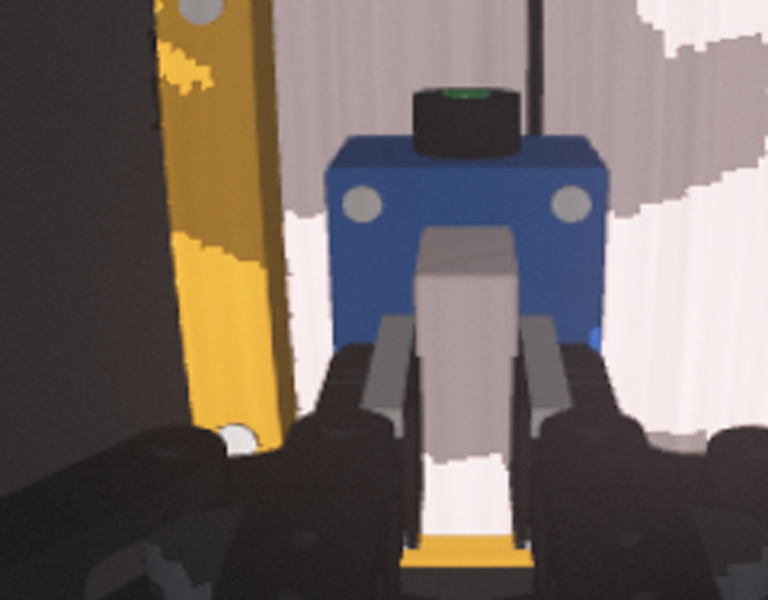

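>>> {"api": "move_arm", "payload": {
  "deltas": [1,0,0,0.005,0,0.15,0,1,0,0,0.004,0,0,0,1,0,0,0.002,0,0,0,1,0,0,0.001,0,0,0,1,0,0,0.001,0,0,0,1,0,0,0,0,0,0]
}}

```text
clock: 16.12
tcp_pos: [0.638, -0.1123, 0.0576]
orientation: [0.0, 0.092, 0.996, -0.0]
wrist_force: [-3.3, 1.1, 5.3]
finger_gap: 0.0124
```

Run:
```python
from h import *
s,r=st()
```

```text
t 16.12 tcp [ 0.638  -0.1123  0.0576] x [-0.983  0.184 -0.001] y [ 0.184  0.983 -0.   ] z [ 0.001 -0.    -1.   ] F [-3.3  1.1  5.3] M [ 0.14  0.69 -0.01] gap 0.0124
```

The module is on the plate at the expected height. Sliding towards the corner now.

>>> {"api": "move_arm", "payload": {
  "deltas": [1,-0.003,-0.003,-0.0005,0,0,0,1,-0.004,-0.004,0,0,0,0,1,-0.003,-0.003,0,0,0,0,1,-0.002,-0.002,0,0,0,0,1,0,0,0,0,0,0]
}}

```text
clock: 16.75
tcp_pos: [0.6482, -0.1263, 0.0577]
orientation: [0.001, 0.092, 0.996, 0.0]
wrist_force: [-2.3, 3.5, 5.4]
finger_gap: 0.0121
```

```bash
cat >> h.py <<'E'
def nf():
    s,r=st(); a=np.radians(-10.6); nx=np.array([np.cos(a),np.sin(a),0]); ny=np.array([-np.sin(a),np.cos(a),0])
    F=np.array(s['wrist_force']); c=np.array(s['tcp_pos'])-[.677,-.1569,.0576]
    print('Fnest x,y',(F@nx).round(2),(F@ny).round(2),'tcp in corner frame',(c@nx*1000).round(1),(c@ny*1000).round(1),'ang',np.degrees(np.arctan2(r[1,0],r[0,0])).round(2))
E
python3 -c "from h import *
nf()"
```

```text
t 16.75 tcp [ 0.6482 -0.1263  0.0577] x [-0.983  0.184 -0.001] y [0.184 0.983 0.001] z [ 0.001  0.    -1.   ] F [-2.3  3.5  5.4] M [ 0.62  0.54 -0.03] gap 0.0121
Fnest x,y -2.88 3.0 tcp in corner frame -33.9 24.8 ang 169.39
```

>>> {"api": "move_arm", "payload": {
  "deltas": [1,0,-0.001,-0.0008,0,0,0,1,0,-0.001,0,0,0,0,1,0,-0.001,0,0,0,0,1,0,0,0,0,0,0]
}}

```text
clock: 17.25
tcp_pos: [0.6478, -0.1286, 0.0578]
orientation: [0.001, 0.092, 0.996, 0.001]
wrist_force: [1.4, 4.2, 1.4]
finger_gap: 0.0124
```

```bash
python3 -c "from h import *
nf()"
```

```text
t 17.25 tcp [ 0.6478 -0.1286  0.0578] x [-0.983  0.183 -0.001] y [0.183 0.983 0.002] z [ 0.001  0.001 -1.   ] F [1.4 4.2 1.4] M [ 1.05 -0.33  0.06] gap 0.0124
Fnest x,y 0.64 4.37 tcp in corner frame -33.9 22.4 ang 169.43
```

>>> {"api": "move_arm", "payload": {
  "deltas": [1,-0.001,-0.0005,0,0,0,0,1,-0.001,-0.0005,0,0,0,0,1,0,0,0,0,0,0]
}}

```text
clock: 17.62
tcp_pos: [0.6479, -0.1287, 0.0577]
orientation: [-0.001, 0.092, 0.996, 0.002]
wrist_force: [-1.7, 7.6, 4.3]
finger_gap: 0.012
```

```bash
python3 -c "from h import *
nf()"
```

```text
t 17.62 tcp [ 0.6479 -0.1287  0.0577] x [-0.983  0.183  0.002] y [0.183 0.983 0.003] z [-0.002  0.003 -1.   ] F [-1.7  7.6  4.3] M [1.61 0.5  0.11] gap 0.012
Fnest x,y -3.08 7.2 tcp in corner frame -33.8 22.4 ang 169.47
```

>>> {"api": "move_arm", "payload": {
  "deltas": [1,-0.001,0,-0.0003,0,0,0,1,-0.001,0,0,0,0,0,1,0,0,0,0,0,0]
}}

```text
clock: 18.0
tcp_pos: [0.6482, -0.1287, 0.0578]
orientation: [-0.003, 0.092, 0.996, 0.002]
wrist_force: [-6.5, 8.4, 7.8]
finger_gap: 0.0122
```

```bash
python3 -c "from h import *
nf()
p=imaging.read_camera('wrist'); save(p,'w10'); np.savez('/tmp/w10.npz',**p)
cv2.imwrite('pics/w10c.png',cv2.resize(p['img'][125:325,175:415,::-1],None,fx=3.2,fy=3,interpolation=cv2.INTER_CUBIC))
p=imaging.read_camera('top'); save(p,'t2'); np.savez('/tmp/t2.npz',**p)
cv2.imwrite('pics/t2c.png',cv2.resize(p['img'][140:240,290:410,::-1],None,fx=6,fy=6,interpolation=cv2.INTER_CUBIC))
"
```

```text
t 18.0 tcp [ 0.6482 -0.1287  0.0578] x [-0.983  0.183  0.005] y [0.183 0.983 0.003] z [-0.005  0.004 -1.   ] F [-6.5  8.4  7.8] M [1.72 1.44 0.02] gap 0.0122
Fnest x,y -7.9 7.05 tcp in corner frame -33.5 22.4 ang 169.46
```

View pics/w10c.png

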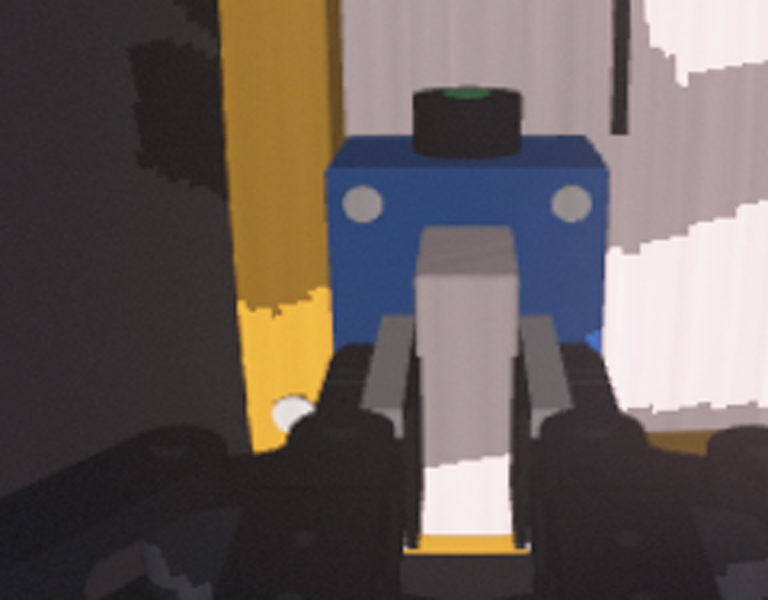

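View pics/t2c.png

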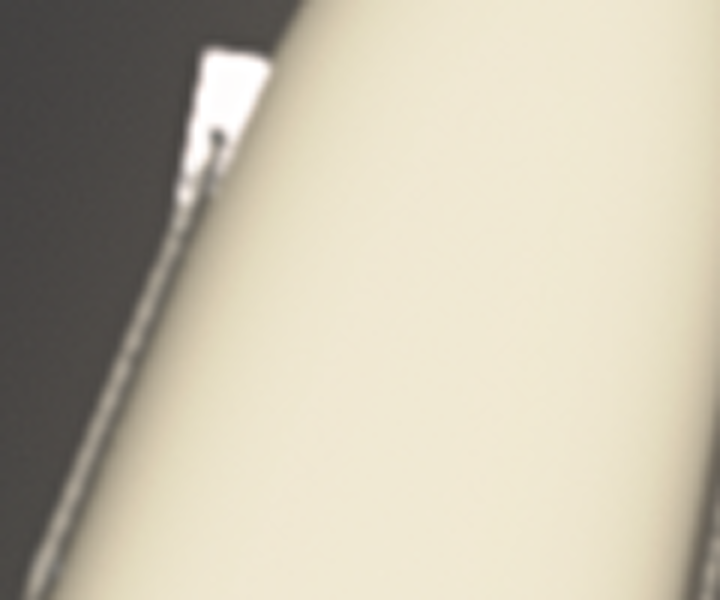

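>>> {"api": "move_arm", "payload": {
  "deltas": [1,0,0,-0.0006,0.1,-0.15,0,1,0,0,-0.0004,0.1,-0.15,0,1,0,0,0,0,0,0,1,0,0,0,0,0,0]
}}

```text
clock: 18.6
tcp_pos: [0.6483, -0.1287, 0.0578]
orientation: [-0.0, 0.092, 0.996, -0.0]
wrist_force: [-4.2, 8.0, 0.7]
finger_gap: 0.0125
```

```bash
python3 -c "from h import *
nf()"
```

```text
t 18.6 tcp [ 0.6483 -0.1287  0.0578] x [-0.983  0.183  0.001] y [ 0.183  0.983 -0.   ] z [-0.001 -0.    -1.   ] F [-4.2  8.   0.7] M [1.66 0.9  0.02] gap 0.0125
Fnest x,y -5.62 7.11 tcp in corner frame -33.4 22.5 ang 169.47
```

>>> {"api": "move_arm", "payload": {
  "deltas": [1,-0.0008,0,0,0,-0.05,0,1,0,0,0,0,0,0,1,0,0,0,0,0,0]
}}

```text
clock: 18.98
tcp_pos: [0.6488, -0.1287, 0.0577]
orientation: [-0.0, 0.092, 0.996, -0.0]
wrist_force: [-5.3, 7.7, 2.1]
finger_gap: 0.0124
```

```bash
python3 -c "from h import *
nf()
for i in range(4):
    imaging.read_camera('wrist'); nf()
"
```

```text
t 18.98 tcp [ 0.6488 -0.1287  0.0577] x [-0.983  0.183  0.   ] y [ 0.183  0.983 -0.   ] z [-0. -0. -1.] F [-5.3  7.7  2.1] M [1.67 1.06 0.06] gap 0.0124
Fnest x,y -6.58 6.63 tcp in corner frame -32.9 22.5 ang 169.47
t 19.02 tcp [ 0.6488 -0.1287  0.0577] x [-0.983  0.183  0.   ] y [ 0.183  0.983 -0.   ] z [-0. -0. -1.] F [-5.   7.5  2.7] M [1.66 1.08 0.03] gap 0.012
Fnest x,y -6.31 6.4 tcp in corner frame -32.9 22.5 ang 169.47
t 19.07 tcp [ 0.6488 -0.1288  0.0577] x [-0.983  0.183  0.   ] y [ 0.183  0.983 -0.   ] z [-0. -0. -1.] F [-4.   7.9  1.6] M [ 1.63  1.   -0.02] gap 0.0122
Fnest x,y -5.44 7.05 tcp in corner frame -32.9 22.5 ang 169.46
t 19.12 tcp [ 0.6488 -0.1287  0.0578] x [-0.983  0.183  0.   ] y [ 0.183  0.983 -0.   ] z [-0. -0. -1.] F [-4.4  7.8  2. ] M [ 1.67  1.13 -0.01] gap 0.0125
Fnest x,y -5.78 6.83 tcp in corner frame -32.9 22.5 ang 169.47
t 19.18 tcp [ 0.6488 -0.1288  0.0577] x [-0.983  0.183  0.   ] y [ 0.183  0.983 -0.   ] z [-0. -0. -1.] F [-4.9  8.4  1.9] M [1.68 1.07 0.07] gap 0.0126
Fnest x,y -6.38 7.35 tcp in corner frame -32.9 22.5 ang 169.46
```

The last push moved it 0.5 mm at roughly constant force, so that may only be friction. I'll continue in x until the force rises without motion.

>>> {"api": "move_arm", "payload": {
  "deltas": [1,-0.001,0,0,0,0,0,1,0,0,0,0,0,0]
}}

```text
clock: 19.42
tcp_pos: [0.6492, -0.1288, 0.0578]
orientation: [-0.001, 0.092, 0.996, -0.0]
wrist_force: [-6.8, 8.0, 3.4]
finger_gap: 0.0125
```

```bash
python3 -c "from h import *
nf()"
```

```text
t 19.43 tcp [ 0.6492 -0.1288  0.0578] x [-0.983  0.183  0.001] y [ 0.183  0.983 -0.001] z [-0.002 -0.    -1.   ] F [-6.8  8.   3.4] M [1.7  1.42 0.1 ] gap 0.0125
Fnest x,y -8.13 6.63 tcp in corner frame -32.5 22.5 ang 169.47
```

>>> {"api": "move_arm", "payload": {
  "deltas": [1,-0.001,0,0,0,-0.1,0,1,0,0,0,0,0,0]
}}

```text
clock: 19.68
tcp_pos: [0.6492, -0.1288, 0.0578]
orientation: [-0.001, 0.092, 0.996, -0.0]
wrist_force: [-9.2, 8.4, 5.7]
finger_gap: 0.0125
```

```bash
python3 -c "from h import *
nf()"
```

```text
t 19.68 tcp [ 0.6492 -0.1288  0.0578] x [-0.983  0.183  0.001] y [ 0.183  0.983 -0.001] z [-0.002 -0.    -1.   ] F [-9.2  8.4  5.7] M [1.74 1.88 0.08] gap 0.0125
Fnest x,y -10.57 6.61 tcp in corner frame -32.5 22.5 ang 169.47
```

>>> {"api": "move_arm", "payload": {
  "deltas": [1,0,0,-0.0007,0,-0.05,0,1,-0.0007,0,0,0,-0.05,0,1,0,0,0,0,0,0,1,0,0,0,0,0,0]
}}

```text
clock: 20.18
tcp_pos: [0.6492, -0.1288, 0.0578]
orientation: [-0.001, 0.092, 0.996, -0.0]
wrist_force: [-9.8, 7.4, 4.2]
finger_gap: 0.0123
```

```bash
python3 -c "from h import *
nf()
for i in range(3):
    p=imaging.read_camera('wrist'); nf()
save(p,'w11'); np.savez('/tmp/w11.npz',**p)
cv2.imwrite('pics/w11c.png',cv2.resize(p['img'][125:325,175:415,::-1],None,fx=3.2,fy=3,interpolation=cv2.INTER_CUBIC))
"
```

```text
t 20.18 tcp [ 0.6492 -0.1288  0.0578] x [-0.983  0.183  0.001] y [ 0.183  0.983 -0.001] z [-0.001 -0.    -1.   ] F [-9.8  7.4  4.2] M [1.75 2.01 0.13] gap 0.0123
Fnest x,y -10.98 5.49 tcp in corner frame -32.5 22.5 ang 169.46
t 20.23 tcp [ 0.6493 -0.1289  0.0578] x [-0.983  0.183  0.001] y [ 0.183  0.983 -0.001] z [-0.001 -0.    -1.   ] F [-9.9  8.   3. ] M [1.73 2.01 0.14] gap 0.0126
Fnest x,y -11.21 6.07 tcp in corner frame -32.4 22.5 ang 169.46
t 20.27 tcp [ 0.6492 -0.1288  0.0578] x [-0.983  0.183  0.001] y [ 0.183  0.983 -0.001] z [-0.001 -0.    -1.   ] F [-9.2  8.   2.6] M [1.73 2.08 0.07] gap 0.0125
Fnest x,y -10.56 6.13 tcp in corner frame -32.4 22.5 ang 169.47
t 20.32 tcp [ 0.6492 -0.1289  0.0578] x [-0.983  0.183  0.001] y [ 0.183  0.983 -0.001] z [-0.001 -0.    -1.   ] F [-8.9  6.7  3.6] M [1.69 2.06 0.1 ] gap 0.0121
Fnest x,y -9.98 4.94 tcp in corner frame -32.5 22.5 ang 169.46
```

View pics/w11c.png

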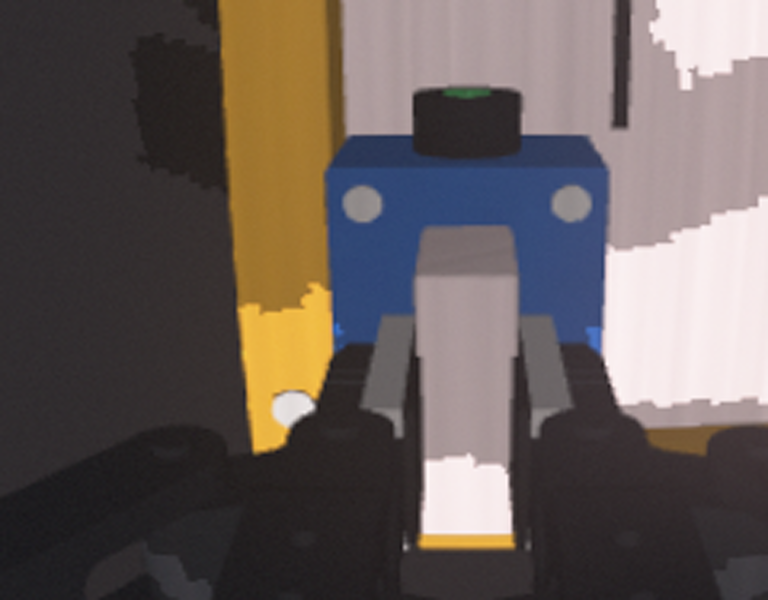

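>>> {"api": "move_arm", "payload": {
  "deltas": [1,0,-0.0004,0,0,0,-0.4,1,0,0,0,0,0,0,1,0,0,0,0,0,0]
}}

```text
clock: 20.7
tcp_pos: [0.6492, -0.1289, 0.0578]
orientation: [-0.001, 0.088, 0.996, 0.0]
wrist_force: [-9.5, 8.8, 2.9]
finger_gap: 0.0124
```

```bash
python3 -c "from h import *
nf()
for i in range(3):
    p=imaging.read_camera('wrist'); nf()
"
```

```text
t 20.7 tcp [ 0.6492 -0.1289  0.0578] x [-0.984  0.176  0.001] y [0.176 0.984 0.   ] z [-0.001  0.    -1.   ] F [-9.5  8.8  2.9] M [ 1.98  1.97 -0.11] gap 0.0124
Fnest x,y -10.92 6.88 tcp in corner frame -32.4 22.4 ang 169.85
t 20.75 tcp [ 0.6493 -0.1289  0.0578] x [-0.984  0.176  0.001] y [0.176 0.984 0.   ] z [-0.001  0.    -1.   ] F [-8.3  9.2  3.4] M [ 1.93  1.99 -0.15] gap 0.0117
Fnest x,y -9.87 7.46 tcp in corner frame -32.4 22.4 ang 169.85
t 20.8 tcp [ 0.6493 -0.1289  0.0578] x [-0.984  0.176  0.001] y [0.176 0.984 0.   ] z [-0.001  0.    -1.   ] F [-8.7  9.6  3.2] M [ 1.94  1.99 -0.13] gap 0.0123
Fnest x,y -10.31 7.83 tcp in corner frame -32.4 22.4 ang 169.85
t 20.85 tcp [ 0.6492 -0.1289  0.0578] x [-0.984  0.176  0.001] y [0.176 0.984 0.   ] z [-0.001  0.    -1.   ] F [-8.9  8.7  3.8] M [ 1.97  1.97 -0.17] gap 0.0121
Fnest x,y -10.38 6.86 tcp in corner frame -32.5 22.4 ang 169.85
```

>>> {"api": "move_arm", "payload": {
  "deltas": [1,0,0,0,0,0,0.2,1,0,0,0,0,0,0,1,0,0,0,0,0,0]
}}

```text
clock: 21.22
tcp_pos: [0.6492, -0.1289, 0.0578]
orientation: [-0.001, 0.09, 0.996, 0.0]
wrist_force: [-10.2, 9.7, 3.9]
finger_gap: 0.0122
```

```bash
python3 -c "from h import *
nf()
for i in range(3):
    p=imaging.read_camera('wrist'); nf()
save(p,'w12'); np.savez('/tmp/w12.npz',**p)
cv2.imwrite('pics/w12c.png',cv2.resize(p['img'][60:300,180:400,::-1],None,fx=3.2,fy=2.5,interpolation=cv2.INTER_CUBIC))
p=imaging.read_camera('scene'); save(p,'s2')
cv2.imwrite('pics/s2c.png',cv2.resize(p['img'][120:320,180:440,::-1],None,fx=3,fy=3,interpolation=cv2.INTER_CUBIC))
"
```

```text
t 21.23 tcp [ 0.6492 -0.1289  0.0578] x [-0.984  0.179  0.001] y [0.179 0.984 0.   ] z [-0.001  0.    -1.   ] F [-10.2   9.7   3.9] M [ 1.95  1.98 -0.04] gap 0.0122
Fnest x,y -11.77 7.65 tcp in corner frame -32.4 22.4 ang 169.66
t 21.27 tcp [ 0.6492 -0.1289  0.0578] x [-0.984  0.179  0.001] y [0.179 0.984 0.   ] z [-0.001  0.    -1.   ] F [-8.6  8.6  4.2] M [ 1.97  2.01 -0.02] gap 0.0122
Fnest x,y -10.08 6.9 tcp in corner frame -32.4 22.4 ang 169.66
t 21.32 tcp [ 0.6492 -0.1289  0.0578] x [-0.984  0.179  0.001] y [0.179 0.984 0.   ] z [-0.001  0.    -1.   ] F [-8.7  9.   3.6] M [ 1.96  2.   -0.05] gap 0.0126
Fnest x,y -10.23 7.19 tcp in corner frame -32.4 22.4 ang 169.67
t 21.38 tcp [ 0.6493 -0.1289  0.0578] x [-0.984  0.179  0.001] y [0.179 0.984 0.   ] z [-0.001  0.    -1.   ] F [-9.  10.1  3.3] M [ 1.92  1.98 -0.04] gap 0.0123
Fnest x,y -10.68 8.32 tcp in corner frame -32.4 22.4 ang 169.66
```

View pics/w12c.png

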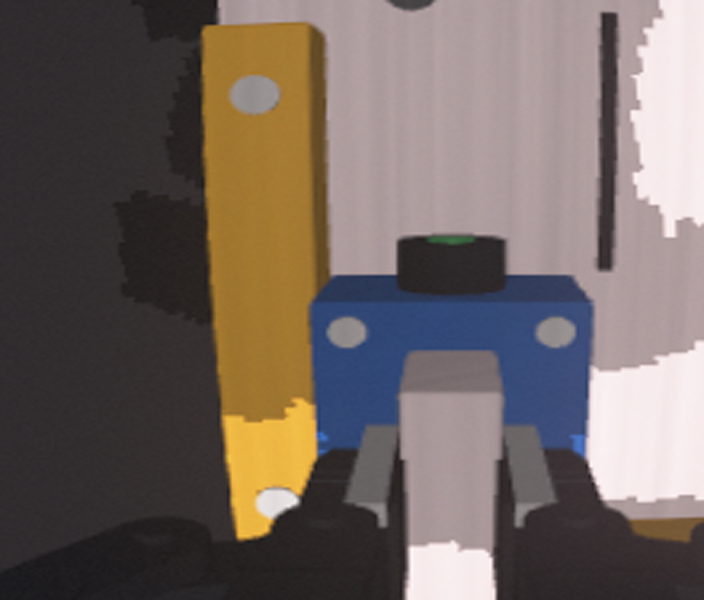

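View pics/s2c.png

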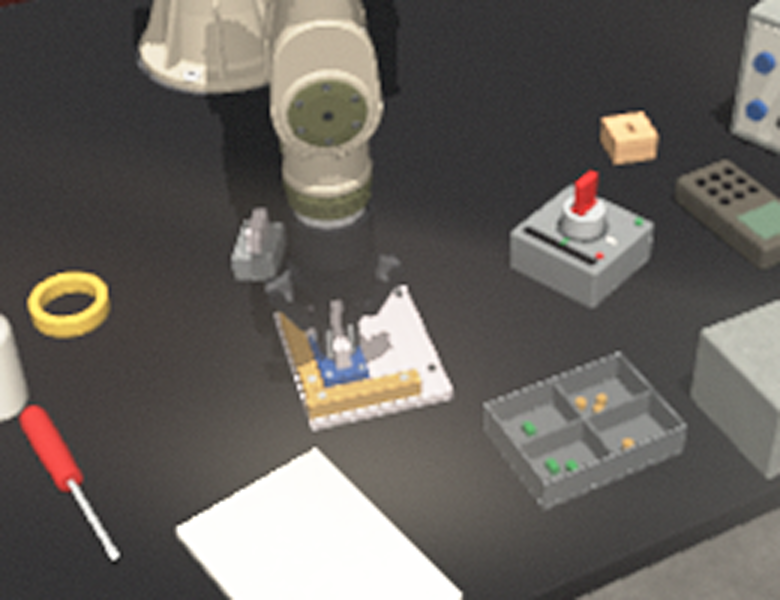

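>>> {"api": "move_arm", "payload": {
  "deltas": [1,-0.0004,0,0,0,0,0,1,0,0,0,0,0,0,1,0,0,0,0,0,0]
}}

```text
clock: 21.8
tcp_pos: [0.6493, -0.1289, 0.0578]
orientation: [-0.001, 0.09, 0.996, 0.0]
wrist_force: [-10.7, 9.0, 3.9]
finger_gap: 0.0122
```

```bash
python3 -c "from h import *
nf()
print(order.hand_in())
"
```

```text
t 21.8 tcp [ 0.6493 -0.1289  0.0578] x [-0.984  0.179  0.002] y [0.179 0.984 0.   ] z [-0.002  0.    -1.   ] F [-10.7   9.    3.9] M [ 1.96  2.15 -0.  ] gap 0.0122
Fnest x,y -12.13 6.9 tcp in corner frame -32.4 22.4 ang 169.66
the job is handed in; nothing more can be done
None
```

The switch is on and the blue module is gripped in the nest corner, pushing against both fences. I handed the job in at 21.8 s.

- **Key:** I pressed it down until the collar met the switch face (about 10 N) and turned it clockwise until the moment jumped to 0.46 N m. I then released it. A picture after release showed it turned 89° from the off axis, about 1.43 rad after allowing for the play. The last scene view shows it still standing there.
- **Module:** It sits at the height of the plate, level to about 0.1°, with the lens pointing back along the nest. At hand-in the wrist pushed about 12 N towards the far fence and 7 N towards the right fence, with almost no turning moment.
- **Less certain:** An early sign of touching the far fence turned out to be friction, so I pushed on until the force rose without movement. About 6 N of the far-fence push may still be friction, so that fence probably carries 5 to 12 N. The far contact was confirmed only by force and the coarse scene view, because the gripper hid that edge. Squareness rests on the vanishing moment and the pictures.
- **Other things:** I touched nothing else, and the last scene view shows the spare, tape, screwdriver and meter in place. The bottle is only partly in view.

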